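# Lock a battery pack into its test cradle with the friction-peg keeper

## Robot

A 7-joint arm with a two-finger parallel gripper is mounted at the origin on a cart in front of the work surface, level with it; the furniture and walls round the work are solid. World frame = base frame: x ahead of the robot, y to its left, z up, the work surface at z = 0. Lengths are in m, angles in rad, forces in N, time in s.
With the tool pointing down it reaches from about 0.4 to 0.85 m from the base axis. Payload 4.5 kg.
Tool frame: the origin (TCP) lies on the centre line of the jaws, within the pads' length; the fingertips stand 14 mm ahead of it and the grasp point (between the pads) lies 5 mm behind it (arm.nose_length is the x of the fingertips in the tool frame, in m); x points along the fingers, y is the direction in which the jaws open and shut, and the axes are right-handed (so a half turn about x gives the same grasp; the last joint's range is limited). The gripper opens to 85 mm and grips with 20 to 120 N. Pads are 22 mm wide; open, the fingers measure 114 mm over their backs; the gripper's body (76 mm by 85 mm) begins 54 mm behind the grasp point. The pads swing forward as they close: fully open they stand 13 mm farther back than shut.
Start: joints at [-1.311, 0.689, -0.195, 1.565, 0.157, 0.902, -0.215], TCP at [0.14, 0.609, 0.208] pointing down, gripper open.
Joint ranges: [-3.01, 3.01], [-0.46, 2.08], [-1.47, 1.51], [0.13, 2.56], [-1, 4.14], [0.04, 2.09], [-2.66, 2.66]. Speed limits (rad/s): [2.57, 2.57, 3.14, 3.14, 3.14, 3.14, 3.14].

## Interface

Orientations are given as a rotation vector (axis times angle).
In Python, from workcell import arm, optics, workorder gives the robot as it stands.
- The arm moves only by the tool arm_command, never from a script. Its argument "motion" is a list of rows, each a list of 5 numbers: the shift along the tool's x, y, z in mm, then the turn about the tool's x in degrees, then the opening, from 0 (shut) to 1 (fully open). In form: [[x, y, z, spin, gripper], ...]. A call has 1 to 10 rows; each row shifts and turns the pose as measured when the row begins, along the tool's axes as they then stand; what a row does not reach is not made up. A row lasts 1/8 s, in which the tool goes at most 62.5 mm and 10.7 degrees, less where a joint would pass 70% of its speed; a pose out of reach is approached as far as the arm can. A call with a gripper value outside its range is refused whole. The fingers move at their own pace and stop on an object; "grip_force" is the grip in N (left out, the last holds). Time passes only in rows, so rows that do not move let the fingers close. It gives the time, the measured TCP pose, the force and the opening at its end, in the units of the state.
- arm.get_state(): the state, without advancing time (a new reading comes with each control period).
- optics.snapshot(name): name is "scene" or "top" or "wrist"; returns the picture (480x640x3 uint8, red, green, blue); there is no depth.
- optics.camera_info(name): a dict with "fovy" (degrees; the focal length in pixels is half the picture's height over the tangent of half this angle, whatever the lens; pixels are square), "cx", "cy" (the principal point, pixels), "rvec" (rotation vector, rad) and "tvec" (3), from world to camera coordinates, as OpenCV has them; the wrist camera has in their place "tool_from_camera" (4x4, takes a point from camera to tool coordinates, whose origin is the TCP and whose axes are the tool frame's). Camera axes: x right, y down, z forward; pixel columns grow to the right and rows downward; lengths in m; the calibration is good to about 2 mm. The wrist camera is an equidistant fisheye: a pixel r from the principal point sees the ray r / f radians off the axis. A picture is of the moment at which its call begins: read the wrist's pose just before it. camera_info takes no time and is no camera call.
- workorder.finish_job(): hands the job in, once; it reports no verdict.
Trained networks look in the newest picture that a camera, given by its name, has taken for a name from the list of things; names that differ only in an ending like _2 or _b are one class to them, and where a whole thing is asked for, a point or a joint stands for the part that bears it (a point fixed in the world has none). Each returns a list of dicts, best first, with "score" (0 to 1); they miss things now and then, are a little off and sometimes report something else, mostly with a low value. They report only what shows in the picture. A call takes as long as a camera call.
- optics.silhouettes(label, camera): "mask" (480x640 bool, what is visible of it) and "extent" ([left, top, width, height] in pixels, round what is visible of it).
- optics.mark_of(label, camera): "at" ([column, row] in pixels: a listed point, or the origin of a listed thing).
The state is a dict: "clock": time; "qpos": joint angles; "qd": joint speeds; "joint_torque": joint torques, N m; "tool_pos": TCP position; "eef_rot": TCP orientation; "ft_force": force on the tool from outside, world axes, zero at the start; "moment": the same for the moment, N m; "width": opening from 0.0 (shut) to 1.0 (fully open).
Only numpy, scipy, OpenCV 4.12 (cv2) and the standard library are available. Lean on these libraries where they do the work, as an engineer would, in place of code of your own. Each camera call takes 0.05 s, during which the arm holds its last target.

## Task

Lay the loose battery pack flat in the pocket of the test cradle, then lock it in: take the keeper by its thumb wing, turn it from its open rest until its arm lies straight along the middle of the pack, and press the peg down into its tapered hole while you turn or rock it, without side load, so that it wedges and the arm stays there against its return spring when you let go. Press gently, never with more than about 20 N: the taper is to be worked in by turning under light pressure, not forced.

Things in the scene. Friction and masses are not known exactly. Their poses are not given: they have to be found in the camera images.
- pack: Loose black battery pack, a flat block 46 x 130 x 19 mm, 0.17 to 0.27 kg, lying on the table. Origin: centre of its underside; y along its 130 mm length, x across, z up. Either way round fits.
- cradle: Fixed dark steel base plate 90 x 215 x 8 mm with the pocket and the keeper's bush. Origin: on the table under the pocket's centre; y runs along the plate to the keeper's end, z up. Plate: x -45 to 45, y -80 to 135 mm. Keeper axis: x 0, y 105 mm. Top of plate z 8 mm.
- pocket (a point): Centre of the pocket floor, 8 mm above the table. The pocket is 50 x 134 mm (2 mm play each side of the pack; its long side along the cradle's y), bounded by four steel corner fences up to 21 mm above the table, each 26 mm along the long side; the middle 94 mm of both long sides is open for fingers.
- keeper: Keeper: steel peg in the bush with an arm 16 x 9 mm reaching 110 mm from the axis. Origin: on the peg's axis, at table height while the peg is up; x points along the arm. The arm's underside is 41 mm above the table at first (pack top in the pocket: 27 mm; fences 21 mm). Peg can go down at most 12.5 mm. Clockwise seen from above closes the arm.
- bush (a joint): How far the dark steel bush with the tapered hole (44 mm over its foot, top 30 mm above the table) has been pushed down on its stiff spring by the peg, in m: 0 at rest, 0.001 at 20 N. It is overloaded beyond 0.0011 (about 28 N on the wing).
- wing (a point): Top centre of the thumb wing, on the peg's axis, 90 mm above the table while up: an upright black block 12 mm thick (across the arm), 46 mm long (along the arm) and 32 mm high, gripped across its 12 mm. Keep the grip centred on the axis: a side load of several N springs back at release and can shake the wedge loose. Round flange 52 mm wide, 32 mm below the top: fingertips may press on it.
- keeper_turn (a joint): Angle of the keeper in rad: 0 = open rest, swung aside; grows clockwise seen from above; 1.30 = arm straight along the pack (keeper x along the cradle's -y); stop at 1.65. A spring turns it back with 0.08 Nm (open) to 0.12 Nm. Down travel: about 7 N until the taper bites, 1 to 4 mm down (wear, hidden); then, turning, 14 to 18 N wedges it; still, 25 N is not enough.

How it is judged:
By the outcome, as a careful person would: the job done as asked, in the order asked, and still so for the second after the job is handed in, with the robot touching nothing.
It also fails if it takes over 61 s, if anything falls off the work surface, if the arm or the gripper's body presses on something with over 40 N, if the wrist force passes 120 N, or if a joint passes its speed limit or range.

## Working session

There is one attempt and no reset: what is moved stays moved. The work goes in short steps, Python scripts to look and compute and a tool call to move; the robot and the scene stay as the last step left them, time stands still between calls to the robot, and variables do not carry over. Pictures are saved under pics/ and viewed, and the job is handed in when it is done.

Besides the shell and the picture viewer there is one more tool, called after "Emit:" as name(argument=value, ...) on one line, values as JSON. arm_command: Moves the arm, as the interface text tells. Its arguments: {"type":"object","properties":{"motion":{"type":"array"},"grip_force":{"type":"number"}},"required":["motion"]}

```bash
ls; mkdir -p pics; python3 - <<'E'
from workcell import arm, optics, workorder
import cv2, numpy as np
s=arm.get_state()
for k,v in s.items(): print(k,np.round(v,4))
print(arm.nose_length)
for c in ["scene","top","wrist"]:
    im=optics.snapshot(c); cv2.imwrite(f"pics/{c}0.png",im[:,:,::-1])
    print(c,optics.camera_info(c))
    for l in ["pack","cradle","keeper","wing","pocket"]:
        try:
            r=optics.mark_of(l,c); print(l,[(np.round(a["at"],1),round(a["score"],2)) for a in r[:3]])
        except Exception as e: print(l,e)
print(arm.get_state()["clock"])
E
```

```text
pics
clock 0.0
qpos [-1.3112  0.69   -0.1945  1.5664  0.1573  0.9025 -0.2151]
qd [-0.0007 -0.002   0.0004  0.0011  0.0013 -0.0002 -0.0005]
joint_torque [ 1.20000e-03 -5.39614e+01 -1.26640e+00 -1.58541e+01  9.10000e-03
  9.60000e-03 -0.00000e+00]
tool_pos [0.1398 0.6084 0.2072]
eef_rot [ 0.1756  1.5636 -0.1787]
ft_force [ 0.0543 -0.6378  0.988 ]
moment [ 0.0063 -0.021   0.0372]
width 1.0017
0.014
scene {'fovy': 43.69635705650843, 'cx': 323.6709846457173, 'cy': 236.33766165621762, 'rvec': array([ 2.2527918 , -0.79992888,  0.30736256]), 'tvec': array([-0.2892874 ,  0.40740056,  0.62701281])}
pack [(array([330.1, 325. ]), 0.79)]
cradle [(array([318.1, 203.5]), 0.55)]
keeper [(array([260. , 211.7]), 0.78)]
wing [(array([257.4, 170.4]), 0.97), (array([328.5, 326.7]), 0.6)]
pocket [(array([315.6, 204. ]), 0.74)]
top {'fovy': 49.90215700527412, 'cx': 324.41855422105516, 'cy': 228.83525692352015, 'rvec': array([ 2.17221028, -2.14861015,  0.1606955 ]), 'tvec': array([0.19652785, 0.54637779, 0.85185251])}
pack [(array([378.7, 268.6]), 0.8)]
cradle [(array([259.5, 190.4]), 0.83)]
keeper [(array([227.8, 237.4]), 0.87)]
wing [(array([214.6, 231. ]), 0.79)]
pocket [(array([257.9, 187.2]), 0.87)]
wrist {'fovy': 65.70646984690485, 'cx': 325.3727158051532, 'cy': 239.0851473617597, 'tool_from_camera': array([[ 9.64524879e-04, -3.21796597e-01,  9.46808333e-01,
        -1.64844438e-01],
       [ 9.99998389e-01, -1.12278403e-03, -1.40031658e-03,
         9.02031215e-04],
       [ 1.51367838e-03,  9.46808159e-01,  3.21794995e-01,
        -8.32226775e-02],
       [ 0.00000000e+00,  0.00000000e+00,  0.00000000e+00,
         1.00000000e+00]])}
pack []
cradle []
keeper []
wing []
pocket []
0.9
```

View pics/scene0.png

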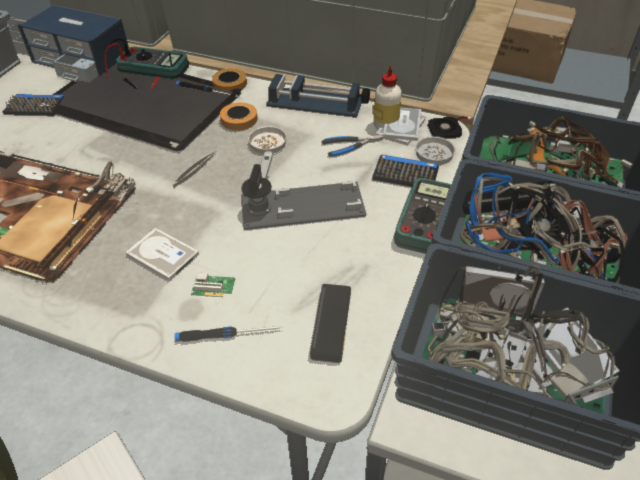

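View pics/top0.png

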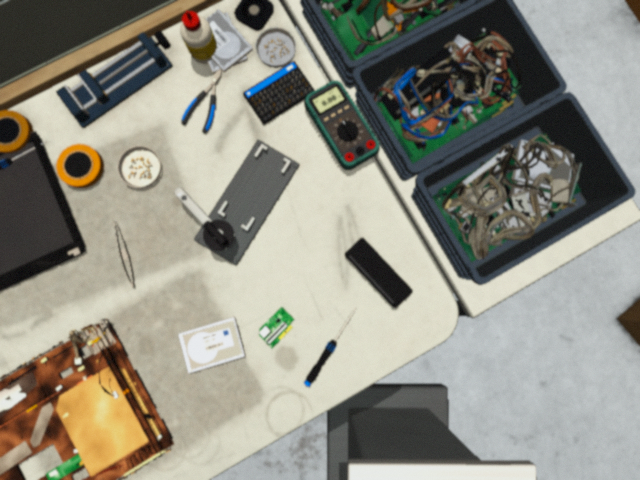

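```bash
cat > h.py <<'E'
from workcell import arm, optics, workorder
import cv2, numpy as np
from scipy.spatial.transform import Rotation as R
def cam(c):
    i=optics.camera_info(c); f=240/np.tan(np.radians(i["fovy"])/2)
    K=np.array([[f,0,i["cx"]],[0,f,i["cy"]],[0,0,1.]])
    return K,R.from_rotvec(i["rvec"]).as_matrix(),np.array(i["tvec"])
def topt(c,px,z):
    K,Rm,t=cam(c); d=Rm.T@np.linalg.inv(K)@np.array([px[0],px[1],1.]); o=-Rm.T@t
    return o+d*(z-o[2])/d[2]
def proj(c,P):
    K,Rm,t=cam(c); q=(np.atleast_2d(P)@Rm.T+t)@K.T; return q[:,:2]/q[:,2:]
E
python3 - <<'E'
from h import *
for c,d in {"scene":dict(pack=(330.1,325,0),cradle=(318,203.5,0),keeper=(260,211.7,0),wing=(257.4,170.4,.09),pocket=(315.6,204,.008)),"top":dict(pack=(378.7,268.6,0),cradle=(259.5,190.4,0),keeper=(227.8,237.4,0),wing=(214.6,231,.09),pocket=(257.9,187.2,.008))}.items():
    for k,v in d.items(): print(c,k,topt(c,v[:2],v[2]).round(4))
    print(c, -cam(c)[1].T@cam(c)[2])
s=arm.get_state(); print(R.from_rotvec(s["eef_rot"]).as_matrix().round(3))
E
```

```text
scene pack [0.4715 0.1097 0.    ]
scene cradle [0.6233 0.3301 0.    ]
scene keeper [0.5305 0.3791 0.    ]
scene wing [0.5365 0.3811 0.09  ]
scene pocket [0.6139 0.3249 0.008 ]
scene [ 0.14190686 -0.30131301  0.72930131]
top pack [0.4789 0.1051 0.    ]
top cradle [0.6172 0.3195 0.    ]
top keeper [0.5314 0.3734 0.    ]
top wing [0.5312 0.3794 0.09  ]
top pocket [0.6213 0.3216 0.008 ]
top [0.42719445 0.21618962 0.91300138]
[[ 0.     0.224  0.975]
 [ 0.     0.975 -0.224]
 [-1.     0.    -0.   ]]
```

```bash
python3 - <<'E'
from h import *
from scipy.optimize import minimize
def box(x,y,th,dims,z0,z1):
    (a,b),(c,d)=dims
    P=np.array([[u,v] for u in (a,b) for v in (c,d)]); 
    cs,sn=np.cos(th),np.sin(th); Q=P@np.array([[cs,sn],[-sn,cs]])+[x,y]
    return np.vstack([np.c_[Q,np.full(4,z0)],np.c_[Q,np.full(4,z1)]])
S=4
def rast(c,P):
    q=proj(c,P); h=cv2.convexHull(((q+0.5)*S*16-8).astype(np.int32).reshape(-1,1,2))
    m=np.zeros((480*S,640*S),np.uint8); cv2.fillConvexPoly(m,h,1,shift=4); return cv2.resize(m.astype(np.float32),(640,480),interpolation=cv2.INTER_AREA)
M={}
ims={}
for c in ["scene","top"]:
    ims[c]=optics.snapshot(c)
    for l in ["pack","cradle","keeper"]:
        r=optics.silhouettes(l,c); print(c,l,[(a["score"],a["extent"],a["mask"].sum()) for a in r[:2]])
        M[c,l]=r[0]["mask"]
    v=ims[c].copy()
    for l,k in zip(["pack","cradle","keeper"],[(255,0,0),(0,255,0),(0,0,255)]):
        cn,_=cv2.findContours(M[c,l].astype(np.uint8),0,2); cv2.drawContours(v,cn,-1,k,1)
    x0,y0=(220,140) if c=="scene" else (160,120)
    cv2.imwrite(f"pics/{c}_m.png",cv2.resize(v[y0:y0+230,x0:x0+260],None,fx=2.6,fy=2.6,interpolation=cv2.INTER_CUBIC)[:,:,::-1])
np.savez("m.npz",**{f"{a}_{b}":v for (a,b),v in M.items()})
for l,dims,z1,x0 in [("pack",((-.023,.023),(-.065,.065)),.019,(.475,.107,.6)),("cradle",((-.045,.045),(-.08,.135)),.008,(.619,.323,.98))]:
    for cs in (["scene"],["top"],["scene","top"]):
        best=None
        for th in ([x0[2]] if l=="cradle" else [0,.4,.8,1.2,-.4]):
            def f(p):
                e=0
                for c in cs:
                    m=rast(c,box(p[0]/1000,p[1]/1000,p[2]/100,dims,0,z1)); g=M[c,l].astype(np.float32)
                    w=np.ones_like(g)
                    if l=="cradle": w[cv2.dilate(M[c,"keeper"].astype(np.uint8),np.ones((5,5)))>0]=0
                    e+=(np.abs(m-g)*w).sum()/(g.sum())
                return e
            r=minimize(f,[x0[0]*1000,x0[1]*1000,th*100],method="Nelder-Mead",options=dict(initial_simplex=np.array([[x0[0]*1000,x0[1]*1000,th*100]]*4)+np.array([[0,0,0],[15,0,0],[0,15,0],[0,0,20]])))
            if best is None or r.fun<best.fun: best=r
        print(l,cs,best.x.round(2),best.fun)
print(arm.get_state()["clock"])
E
```

```text
scene pack [(0.97, [311.2, 285.9, 38.7, 75.5], np.int64(2417))]
scene cradle [(0.65, [240.9, 183.5, 125.4, 43.3], np.int64(4171))]
scene keeper [(0.89, [242.8, 147.1, 30.5, 52.8], np.int64(910))]
top pack [(0.73, [346.3, 237.6, 66.5, 69.1], np.int64(1890)), (0.41, [174.7, 188.0, 61.2, 61.6], np.int64(1222))]
top cradle [(0.68, [194.9, 140.5, 105.8, 123.2], np.int64(5127))]
top keeper [(0.72, [195.8, 140.6, 102.0, 124.2], np.int64(5061)), (0.59, [176.1, 189.3, 58.4, 61.5], np.int64(1205))]
pack ['scene'] [473.5  110.09 234.06] 0.07230037450790405
pack ['top'] [473.03 108.14 -80.09] 0.10155422985553741
pack ['scene', 'top'] [472.52 108.8  233.98] 0.1818237155675888Traceback (most recent call last):
  File "<stdin>", line 37, in <module>
    res = _minimize_neldermead(fun, x0, args, callback, bounds=bounds,
                               **options)
    fsim[j] = func(sim[j])
              ~~~~^^^^^^^^
    fx = function(np.copy(x), *(wrapper_args + args))
  File "<stdin>", line 32, in f
  File "<stdin>", line 10, in rast
  File "h.py", line 12, in proj
    K,Rm,t=cam(c); q=(np.atleast_2d(P)@Rm.T+t)@K.T; return q[:,:2]/q[:,2:]
           ~~~^^^
  File "h.py", line 5, in cam
    i=optics.camera_info(c); f=240/np.tan(np.radians(i["fovy"])/2)
ValueError: time passes only in moves, steps and waits
```

```bash
python3 - <<'E'
import re
s=open('h.py').read()
s="import functools\n"+s.replace("def cam(c)","@functools.lru_cache\ndef cam(c)")
s+='''
def box(x,y,th,dims,z0,z1):
    (a,b),(c,d)=dims
    P=np.array([[u,v] for u in (a,b) for v in (c,d)]); 
    cs,sn=np.cos(th),np.sin(th); Q=P@np.array([[cs,sn],[-sn,cs]])+[x,y]
    return np.vstack([np.c_[Q,np.full(4,z0)],np.c_[Q,np.full(4,z1)]])
def rast(c,P,S=4):
    q=proj(c,P); h=cv2.convexHull(((q+0.5)*S*16-8).astype(np.int32).reshape(-1,1,2))
    m=np.zeros((480*S,640*S),np.uint8); cv2.fillConvexPoly(m,h,1,shift=4); return cv2.resize(m.astype(np.float32),(640,480),interpolation=cv2.INTER_AREA)
'''
open('h.py','w').write(s)
E
python3 - <<'E'
from h import *
from scipy.optimize import minimize
M=np.load("m.npz")
dims=((-.045,.045),(-.08,.135))
for cs in (["scene"],["top"],["scene","top"]):
    def f(p):
        e=0
        for c in cs:
            m=rast(c,box(p[0]/1000,p[1]/1000,p[2]/100,dims,0,.008)); g=M[c+"_cradle"].astype(np.float32)
            w=np.ones_like(g)
            # mask out region of keeper
            q=topt(c,(257,190) if c=="scene" else (214,231),0)
            u=(255,185) if c=="scene" else (208,222)
            cv2.circle(w,u,34 if c=="scene" else 33,0,-1)
            e+=(np.abs(m-g)*w).sum()/g.sum()
        return e
    x=np.array([619,323,98.])
    r=minimize(f,x,method="Nelder-Mead",options=dict(initial_simplex=x+np.array([[0,0,0],[8,0,0],[0,8,0],[0,0,8]])))
    print(cs,r.x.round(2),r.fun)
E
```

```text
['scene'] [620.93 329.95 102.77] 0.03927415609359741
['top'] [619.76 327.93 103.01] 0.024953676387667656
['scene', 'top'] [620.2  328.47 102.98] 0.0741177573800087
```

View pics/scene_m.png

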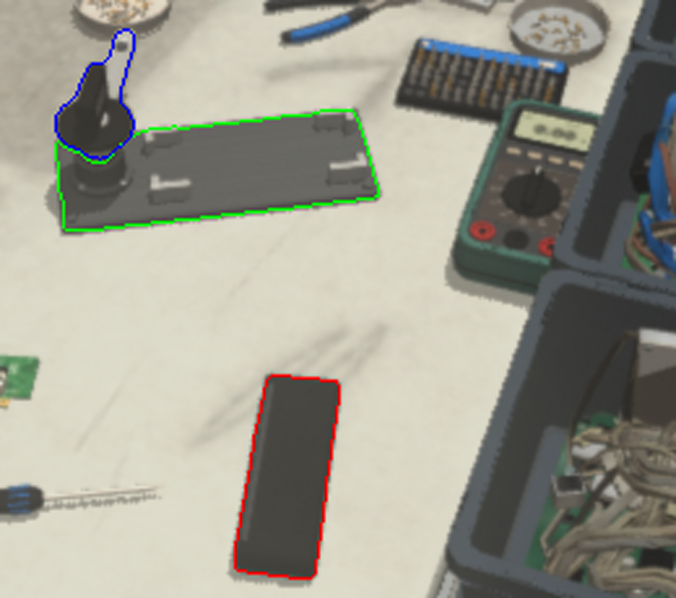

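View pics/top_m.png

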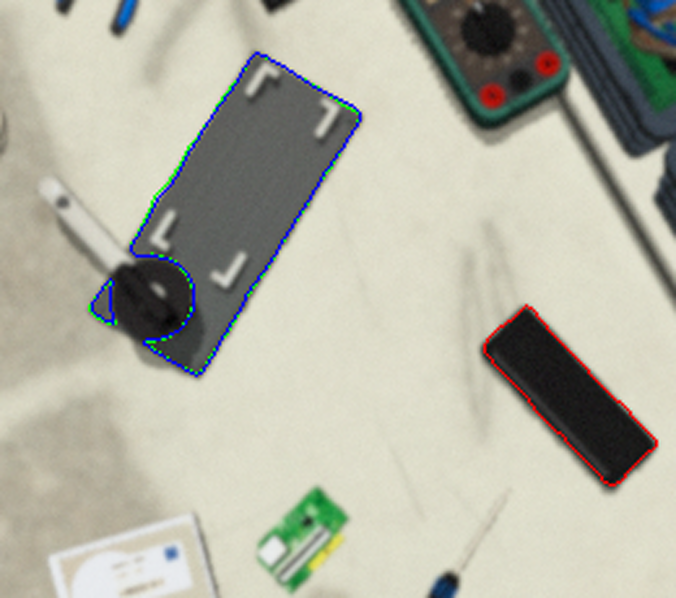

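```bash
cat >> h.py <<'E'
def yaw(s=None):
    s=s or arm.get_state(); m=R.from_rotvec(s["eef_rot"]).as_matrix(); return np.degrees(np.arctan2(m[1,1],m[0,1])), m
def plan(target,yawt,n,grip,s=None):
    """rows to go to target (m), yaw deg"""
    s=s or arm.get_state(); p=np.array(s["tool_pos"]); a,_=yaw(s)
    da=(yawt-a+180)%360-180
    d=(np.array(target)-p)*1000/n; rows=[]
    for i in range(n):
        r=np.radians(a+da*i/n)
        rows.append([round(float(-d[2]),1),round(float(d[0]*np.cos(r)+d[1]*np.sin(r)),1),round(float(d[0]*np.sin(r)-d[1]*np.cos(r)),1),round(float(-da/n),2),grip])
    print("from",p.round(4),round(a,2),"turn",round(da,2)); print(rows)
def st():
    s=arm.get_state(); a,m=yaw(s)
    print("t",round(s["clock"],3),"p",np.round(s["tool_pos"],4),"yaw",round(a,2),"tilt",m[:,0].round(3),"F",np.round(s["ft_force"],2),"M",np.round(s["moment"],3),"w",round(s["width"],3),"q",np.round(s["qpos"],2))
E
python3 -c "
from h import *
st(); plan((.4728,.109,.16),-45.9,13,1)"
```

```text
t 1.3 p [0.1399 0.6091 0.2081] yaw 77.07 tilt [-0.  0. -1.] F [-0.37 -0.5   0.39] M [ 0.025 -0.047 -0.062] w 1.0 q [-1.31  0.69 -0.19  1.57  0.16  0.9  -0.22]
from [0.1399 0.6091 0.2081] 77.07 turn -122.97
[[3.7, -31.8, 33.6, 9.46, 1], [3.7, -25.8, 38.3, 9.46, 1], [3.7, -19.2, 42.1, 9.46, 1], [3.7, -12.0, 44.6, 9.46, 1], [3.7, -4.5, 46.0, 9.46, 1], [3.7, 3.1, 46.1, 9.46, 1], [3.7, 10.7, 45.0, 9.46, 1], [3.7, 17.9, 42.6, 9.46, 1], [3.7, 24.7, 39.1, 9.46, 1], [3.7, 30.8, 34.5, 9.46, 1], [3.7, 36.0, 29.0, 9.46, 1], [3.7, 40.3, 22.7, 9.46, 1], [3.7, 43.5, 15.7, 9.46, 1]]
```

Emit:
arm_command(motion=[[4, -32, 34, 9.5, 1], [4, -26, 38, 9.5, 1], [4, -19, 42, 9.5, 1], [4, -12, 45, 9.5, 1], [4, -4.5, 46, 9.5, 1], [4, 3, 46, 9.5, 1], [4, 11, 45, 9.5, 1], [4, 18, 43, 9.5, 1], [4, 25, 39, 9.5, 1], [4, 31, 34, 9.5, 1]], grip_force=30)

```text
clock: 2.55
tool_pos: [0.3937, 0.2141, 0.1663]
eef_rot: [1.478, 1.026, -1.462]
ft_force: [0.8, 0.8, -0.1]
width: 1.005
```

```bash
python3 -c "
from h import *
st(); plan((.4728,.109,.16),-45.9,6,1)"
```

```text
t 2.55 p [0.3937 0.2141 0.1663] yaw -20.54 tilt [ 0.003  0.012 -1.   ] F [ 0.81  0.77 -0.07] M [ 0.018 -0.064 -0.043] w 1.005 q [-0.71  0.55  0.18  2.15 -0.23  0.46 -0.71]
from [0.3937 0.2141 0.1663] -20.54 turn -25.36
[[1.0, 18.5, 11.8, 4.23, 1], [1.0, 19.3, 10.4, 4.23, 1], [1.0, 20.0, 8.9, 4.23, 1], [1.0, 20.6, 7.4, 4.23, 1], [1.0, 21.1, 5.9, 4.23, 1], [1.0, 21.5, 4.3, 4.23, 1]]
```

Emit:
arm_command(motion=[[1, 22, 14, 5, 1], [1, 23, 12, 5, 1], [1, 24, 10, 5, 1], [1, 24, 8, 5, 1], [0, 24, 6, 5, 1], [0, 0, 0, 0, 1]])

```text
clock: 3.3
tool_pos: [0.4746, 0.1041, 0.1621]
eef_rot: [1.794, 0.714, -1.772]
ft_force: [-0.0, -0.2, 1.0]
width: 0.999
```

```bash
python3 -c "
from h import *
st(); plan((.4728,.109,.13),-45.9,1,1)
im=optics.snapshot('wrist'); cv2.imwrite('pics/w1.png',im[:,:,::-1])
for l in ['pack']:
  r=optics.silhouettes(l,'wrist'); print([(a['score'],a['extent'],a['mask'].sum()) for a in r]); 
  if r: np.save('wm.npy',r[0]['mask'])
  print(optics.mark_of(l,'wrist'))
"
```

```text
t 3.3 p [0.4746 0.1041 0.1621] yaw -46.79 tilt [ 0.008  0.012 -1.   ] F [-0.01 -0.2   0.98] M [-0.047  0.024 -0.027] w 0.999 q [-0.48  0.6   0.28  2.05 -0.34  0.52 -0.77]
from [0.4746 0.1041 0.1621] -46.79 turn 0.89
[[32.1, -4.7, -2.0, -0.89, 1]]
[(0.73, [292.7, 140.5, 57.4, 140.4], np.int64(7349))]
[{'at': [319.0, 209.5], 'score': 0.57}]
```

View pics/w1.png

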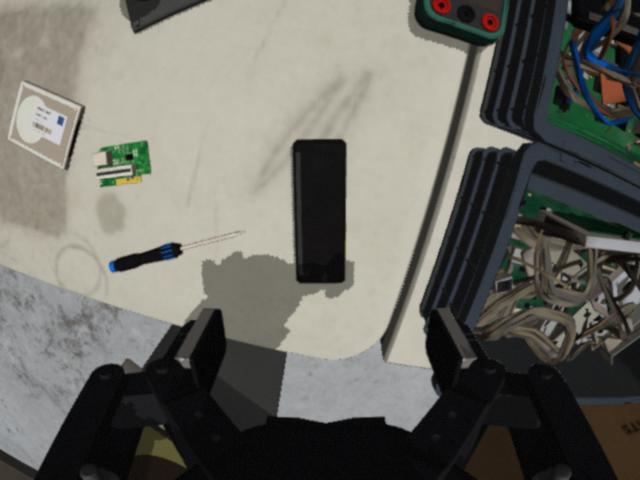

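```bash
cat >> h.py <<'E'
WI=None
def wproj(P,s,T=None):
    """world points -> wrist pixels, equidistant fisheye"""
    global WI
    if WI is None: WI=optics.camera_info("wrist")
    T=np.array(WI["tool_from_camera"]); f=240/np.tan(np.radians(WI["fovy"])/2)
    m=R.from_rotvec(s["eef_rot"]).as_matrix(); Pt=(np.atleast_2d(P)-s["tool_pos"])@m
    Pc=(Pt-T[:3,3])@T[:3,:3]; rho=np.hypot(Pc[:,0],Pc[:,1]); th=np.arctan2(rho,Pc[:,2])
    return np.c_[WI["cx"]+f*th*Pc[:,0]/rho, WI["cy"]+f*th*Pc[:,1]/rho]
def wray(px,s):
    global WI
    if WI is None: WI=optics.camera_info("wrist")
    T=np.array(WI["tool_from_camera"]); f=240/np.tan(np.radians(WI["fovy"])/2)
    dx,dy=px[0]-WI["cx"],px[1]-WI["cy"]; r=np.hypot(dx,dy); th=r/f
    d=np.array([np.sin(th)*dx/r,np.sin(th)*dy/r,np.cos(th)])
    m=R.from_rotvec(s["eef_rot"]).as_matrix()
    return s["tool_pos"]+m@T[:3,3], m@T[:3,:3]@d
def wpt(px,s,z):
    o,d=wray(px,s); return o+d*(z-o[2])/d[2]
def wrast(P,s,S=4):
    q=wproj(P,s); h=cv2.convexHull(((q+0.5)*S*16-8).astype(np.int32).reshape(-1,1,2))
    m=np.zeros((480*S,640*S),np.uint8); cv2.fillConvexPoly(m,h,1,shift=4); return cv2.resize(m.astype(np.float32),(640,480),interpolation=cv2.INTER_AREA)
E
python3 - <<'E'
from h import *
from scipy.optimize import minimize
s=arm.get_state(); g=np.load('wm.npy').astype(np.float32)
f=lambda p: np.abs(wrast(box(p[0]/1000,p[1]/1000,p[2]/100,((-.023,.023),(-.065,.065)),0,.019),s)-g).sum()/g.sum()
x=np.array([473,109,-80.])
r=minimize(f,x,method="Nelder-Mead",options=dict(initial_simplex=x+np.array([[0,0,0],[8,0,0],[0,8,0],[0,0,8]])))
print(r.x,r.fun,np.degrees(r.x[2]/100)); st()
E
```

```text
[469.38707768 112.7674688  -81.44223122] 0.05924275517463684 -46.662961230375025
t 3.45 p [0.4726 0.1068 0.1619] yaw -46.48 tilt [ 0.005  0.014 -1.   ] F [ 0.26  0.44 -0.04] M [ 0.03  -0.018  0.003] w 0.997 q [-0.48  0.6   0.28  2.05 -0.34  0.52 -0.77]
```

```bash
python3 - <<'E'
from h import *
from scipy.optimize import minimize
for i in range(3):
    s=arm.get_state(); print(np.round(s["tool_pos"],4),np.round(s["eef_rot"],4))
    im=optics.snapshot("wrist")
    r=optics.silhouettes('pack','wrist'); g=r[0]["mask"].astype(np.float32)
    f=lambda p: np.abs(wrast(box(p[0]/1000,p[1]/1000,p[2]/100,((-.023,.023),(-.065,.065)),0,.019),s)-g).sum()/g.sum()
    x=np.array([473,109,-80.])
    r=minimize(f,x,method="Nelder-Mead",options=dict(initial_simplex=x+np.array([[0,0,0],[8,0,0],[0,8,0],[0,0,8]])))
    print(r.x,r.fun,np.degrees(r.x[2]/100)); 
plan((.4708,.111,.022),-46.3,6,1)
E
```

```text
[0.4726 0.1068 0.1619] [ 1.7898  0.721  -1.7709]
[471.72587559 109.59574954 -81.0498861 ] 0.05061090737581253 -46.43816403498448
[0.4725 0.107  0.1619] [ 1.7896  0.7212 -1.7707]
[471.33094444 109.72751942 -79.88204699] 0.046398334205150604 -45.769041512482836
[0.4727 0.1067 0.1619] [ 1.7901  0.7203 -1.7708]
[470.93016497 109.69340213 -80.9337498 ] 0.06914728879928589 -46.37162283801057
from [0.473  0.1063 0.1619] -46.54 turn 0.24
[[23.3, -0.8, -0.3, -0.04, 1], [23.3, -0.8, -0.3, -0.04, 1], [23.3, -0.8, -0.3, -0.04, 1], [23.3, -0.8, -0.3, -0.04, 1], [23.3, -0.8, -0.3, -0.04, 1], [23.3, -0.8, -0.3, -0.04, 1]]
```

Emit:
arm_command(motion=[[24, -0.5, 0.2, 0, 1], [24, -0.5, 0.2, 0, 1], [24, -0.5, 0.2, 0, 1], [24, -0.5, 0.1, 0, 1], [24, -0.4, 0, 0, 1], [15, 0, 0, 0, 1], [5, 0, 0, 0, 1], [0, 0, 0, 0, 1]])

```text
clock: 4.75
tool_pos: [0.4736, 0.1123, 0.0187]
eef_rot: [1.792, 0.723, -1.764]
ft_force: [0.6, 0.2, 0.4]
width: 0.996
```

```bash
python3 -c "
from h import *
st(); 
im=optics.snapshot('wrist'); cv2.imwrite('pics/w2.png',im[:,:,::-1])
"
```

```text
t 4.75 p [0.4736 0.1123 0.0187] yaw -46.29 tilt [ 0.01   0.015 -1.   ] F [0.55 0.24 0.41] M [ 0.038 -0.024  0.018] w 0.996 q [-0.36  0.86  0.07  2.13 -0.44  0.15 -0.69]
```

View pics/w2.png

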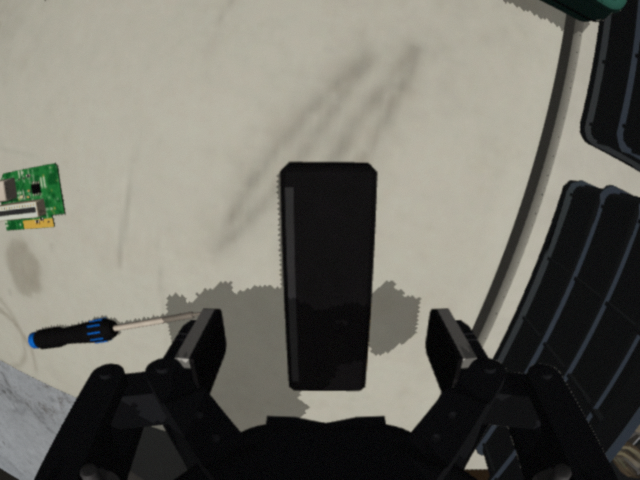

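```bash
python3 - <<'E'
from h import *
from scipy.optimize import minimize
st()
s=arm.get_state()
print(wproj(box(.4713,.1097,np.radians(-46.2),((-.023,.023),(-.065,.065)),.0,.019),s).round(0))
m=yaw(s)[1]
for p in [(0,0,0),(.0,.0425,0),(.0,-.0425,0),(.001,.0425,0),(-.013,.0425,0)]: print(p,wproj(np.array(s["tool_pos"])+m@np.array(p),s))
r=optics.silhouettes('pack','wrist'); g=r[0]["mask"].astype(np.float32); print(r[0]["extent"])
f=lambda p: np.abs(wrast(box(p[0]/1000,p[1]/1000,p[2]/100,((-.023,.023),(-.065,.065)),0,.019),s)-g).sum()/g.sum()
x=np.array([473,109,-80.])
r=minimize(f,x,method="Nelder-Mead",options=dict(initial_simplex=x+np.array([[0,0,0],[8,0,0],[0,8,0],[0,0,8]])))
print(r.x,r.fun,np.degrees(r.x[2]/100)); 
E
```

```text
t 4.8 p [0.4738 0.1123 0.0189] yaw -46.29 tilt [ 0.01   0.015 -1.   ] F [-0.63  0.69 -0.48] M [ 0.024  0.038 -0.034] w 1.0 q [-0.36  0.86  0.07  2.13 -0.44  0.15 -0.69]
[[291. 375.]
 [281. 162.]
 [364. 375.]
 [373. 162.]
 [288. 395.]
 [276. 167.]
 [367. 395.]
 [378. 167.]]
(0, 0, 0) [[326.96494514 291.22308992]]
(0.0, 0.0425, 0) [[411.18070142 290.16682702]]
(0.0, -0.0425, 0) [[242.59622047 290.49233914]]
(0.001, 0.0425, 0) [[410.77207091 289.28743024]]
(-0.013, 0.0425, 0) [[416.82853524 302.38396629]]
[279.2, 160.5, 101.9, 231.0]
[471.8897447  110.14196643 -81.07791622] 0.03792748227715492 -46.45422411192888
```

Emit:
arm_command(motion=[[2, 0.3, 3, 0, 1], [0, 0, 0, 0, 0.3], [0, 0, 0, 0, 0.3], [0, 0, 0, 0, 0.3], [0, 0, 0, 0, 0.3], [0, 0, 0, 0, 0.3], [0, 0, 0, 0, 0.3]], grip_force=40)

```text
clock: 5.72
tool_pos: [0.4728, 0.1101, 0.0184]
eef_rot: [1.795, 0.722, -1.76]
ft_force: [-0.6, -0.0, 0.5]
width: 0.293
```

```bash
python3 -c "
from h import *
st()"
```

```text
t 5.725 p [0.4728 0.1101 0.0184] yaw -46.28 tilt [ 0.014  0.016 -1.   ] F [-0.65 -0.    0.54] M [-0.026  0.049 -0.079] w 0.293 q [-0.36  0.86  0.06  2.14 -0.44  0.14 -0.69]
```

```bash
python3 -c "
from h import *
im=optics.snapshot('wrist'); cv2.imwrite('pics/w3.png',im[:,:,::-1])
"
```

```text
(no output)
```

View pics/w3.png

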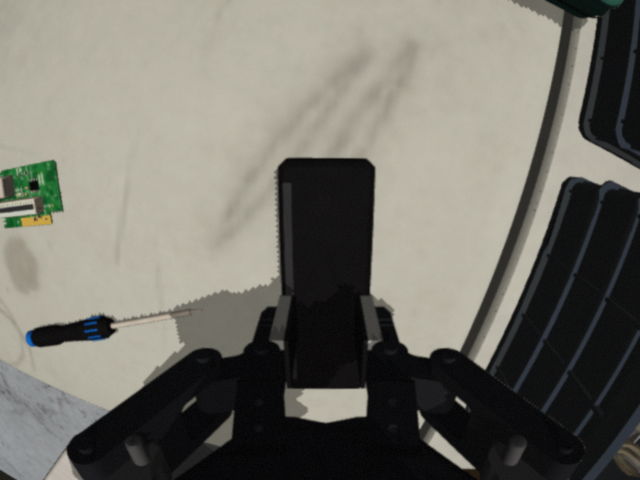

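Emit:
arm_command(motion=[[0, 0, 0, 0, 0], [0, 0, 0, 0, 0], [0, 0, 0, 0, 0], [0, 0, 0, 0, 0]], grip_force=50)

```text
clock: 6.28
tool_pos: [0.4728, 0.1101, 0.0183]
eef_rot: [1.795, 0.722, -1.76]
ft_force: [0.3, 1.2, 0.1]
width: 0.0
```

```bash
python3 -c "
from h import *
st()
im=optics.snapshot('wrist'); cv2.imwrite('pics/w4.png',im[:,:,::-1])
"
```

```text
t 6.275 p [0.4728 0.1101 0.0183] yaw -46.28 tilt [ 0.013  0.016 -1.   ] F [0.35 1.15 0.14] M [-0.044  0.019  0.042] w 0.0 q [-0.36  0.86  0.06  2.14 -0.44  0.14 -0.69]
```

View pics/w4.png

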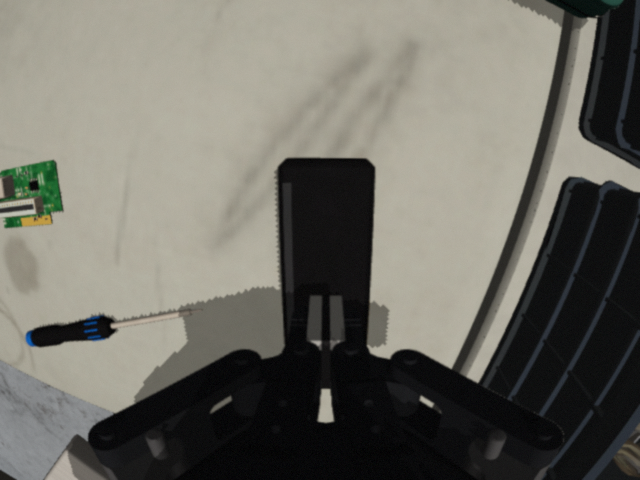

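```bash
python3 -c "
from h import *
s=arm.get_state(); m=yaw(s)[1]
for x in (.014,.005,0,-.005,-.01,-.02,-.03,-.04):
  print(x,[wproj(np.array(s['tool_pos'])+m@np.array([x,0,z]),s)[0].round(0) for z in (-.011,0,.011)])
for c in ['scene','top']:
  im=optics.snapshot(c)
  q=proj(c,s['tool_pos'])[0].astype(int); print(q)
  x0=max(0,q[0]-120);y0=max(0,q[1]-90)
  cv2.imwrite(f'pics/{c}4.png',cv2.resize(im[y0:y0+180,x0:x0+240],None,fx=3.3,fy=3.3)[:,:,::-1])
"
```

```text
0.014 [array([327., 260.]), array([327., 279.]), array([327., 298.])]
0.005 [array([327., 267.]), array([327., 287.]), array([327., 306.])]
0 [array([327., 271.]), array([327., 291.]), array([327., 310.])]
-0.005 [array([327., 275.]), array([327., 296.]), array([327., 315.])]
-0.01 [array([327., 280.]), array([327., 301.]), array([327., 321.])]
-0.02 [array([327., 289.]), array([327., 311.]), array([327., 332.])]
-0.03 [array([327., 300.]), array([327., 323.]), array([327., 344.])]
-0.04 [array([327., 313.]), array([327., 336.]), array([327., 358.])]
[330 317]
[377 271]
```

View pics/scene4.png

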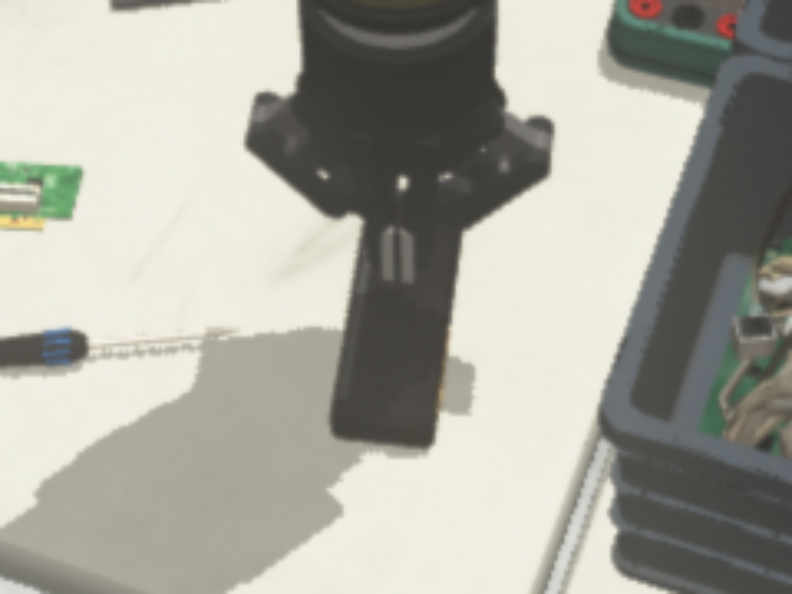

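View pics/top4.png

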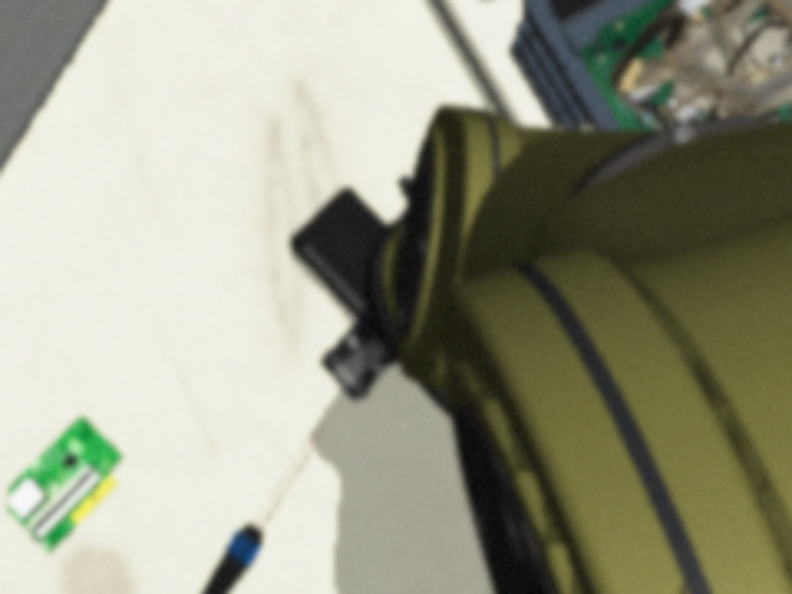

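```bash
python3 -c "
from h import *
s=arm.get_state(); m=yaw(s)[1]
for x in (.014,.005,0,-.005,-.01,-.02,-.03,-.04):
  print(x,[proj('scene',np.array(s['tool_pos'])+m@np.array([x,0,z]))[0].round(1) for z in (-.011,0,.011)])
"
```

```text
0.014 [array([331.5, 316.5]), array([330.6, 322.5]), array([329.6, 328.7])]
0.005 [array([331.4, 312.9]), array([330.5, 319. ]), array([329.6, 325.2])]
0 [array([331.4, 310.9]), array([330.5, 317. ]), array([329.6, 323.2])]
-0.005 [array([331.4, 308.9]), array([330.5, 315. ]), array([329.5, 321.2])]
-0.01 [array([331.4, 306.9]), array([330.5, 313. ]), array([329.5, 319.2])]
-0.02 [array([331.3, 302.8]), array([330.4, 308.9]), array([329.5, 315.1])]
-0.03 [array([331.3, 298.6]), array([330.4, 304.7]), array([329.4, 311. ])]
-0.04 [array([331.3, 294.4]), array([330.3, 300.5]), array([329.4, 306.8])]
```

Emit:
arm_command(motion=[[0, 0, 0, 0, 1], [0, 0, 0, 0, 1], [0, 0, 0, 0, 1], [0, 0, 0, 0, 1], [0, 0, 0, 0, 1], [0, 0, 0, 0, 1], [5, 0.1, 0.6, 0, 1], [5, 0, 0.6, 0, 1], [5, 0, 0, 0, 1], [0, 0, 0, 0, 1]])

```text
clock: 7.68
tool_pos: [0.4719, 0.1094, 0.0019]
eef_rot: [1.795, 0.723, -1.761]
ft_force: [-0.3, -0.0, -0.2]
width: 0.998
```

```bash
python3 -c "
from h import *
st()
for c in ['wrist','scene']:
  im=optics.snapshot(c); 
  if c=='scene': im=cv2.resize(im[230:400,210:450],None,fx=3.3,fy=3.3)
  cv2.imwrite(f'pics/{c}5.png',im[:,:,::-1])
"
```

```text
t 7.675 p [0.4719 0.1094 0.0019] yaw -46.28 tilt [ 0.013  0.016 -1.   ] F [-0.31 -0.03 -0.18] M [ 0.006  0.041 -0.014] w 0.998 q [-0.34  0.89  0.04  2.14 -0.45  0.1  -0.68]
```

View pics/scene5.png

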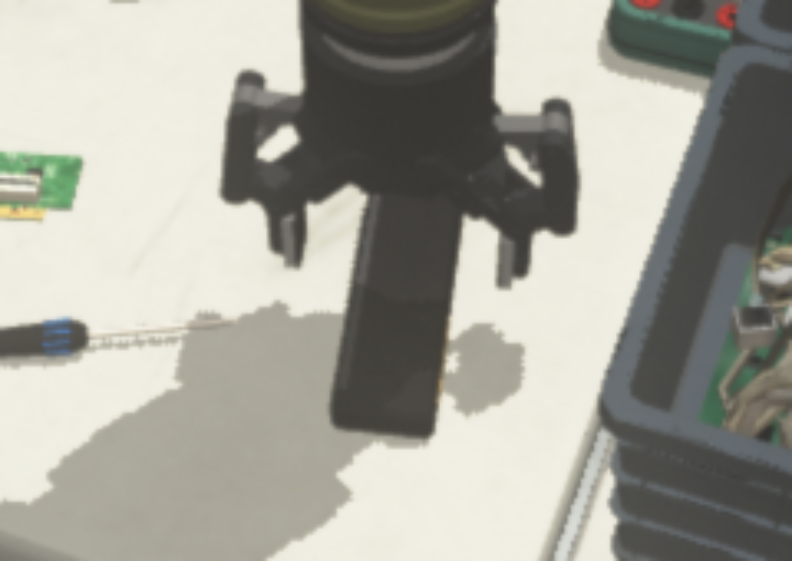

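View pics/wrist5.png

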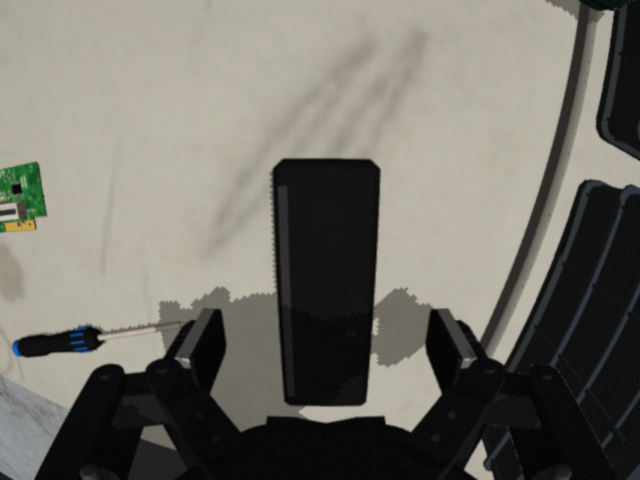

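Emit:
arm_command(motion=[[7, 0, 0, 0, 1], [7, 0.1, 0.2, 0, 1], [7, 0.1, 0.2, 0, 1], [5, 0, 0, 0, 1], [0, 0, 0, 0, 1]])

```text
clock: 8.4
tool_pos: [0.4723, 0.1094, -0.0257]
eef_rot: [1.795, 0.723, -1.761]
ft_force: [0.2, 0.3, 0.0]
width: 0.998
```

```bash
python3 -c "
from h import *
st()
for c in ['wrist','scene']:
  im=optics.snapshot(c); 
  if c=='scene': im=cv2.resize(im[230:400,210:450],None,fx=3.3,fy=3.3)
  cv2.imwrite(f'pics/{c}6.png',im[:,:,::-1])
"
```

```text
t 8.4 p [ 0.4723  0.1094 -0.0257] yaw -46.28 tilt [ 0.013  0.016 -1.   ] F [0.24 0.26 0.01] M [-0.033  0.006  0.022] w 0.998 q [-0.32  0.95  0.01  2.14 -0.49  0.04 -0.63]
```

View pics/scene6.png

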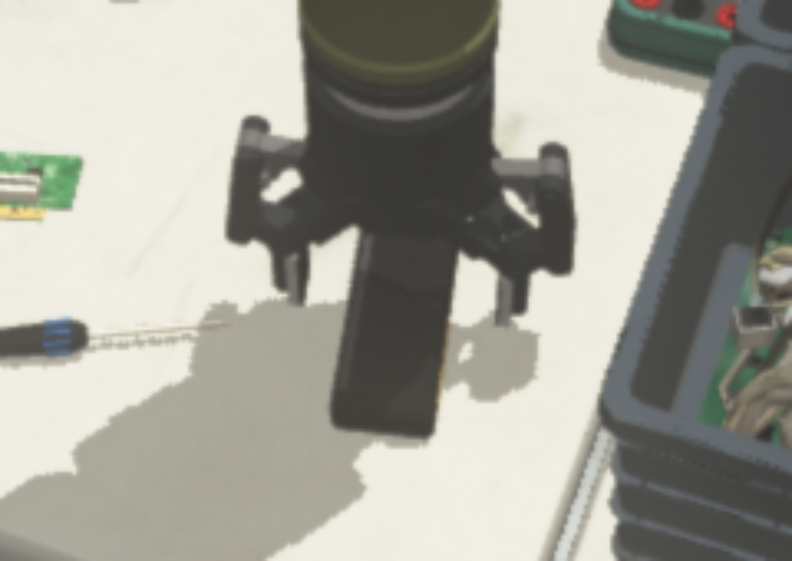

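View pics/wrist6.png

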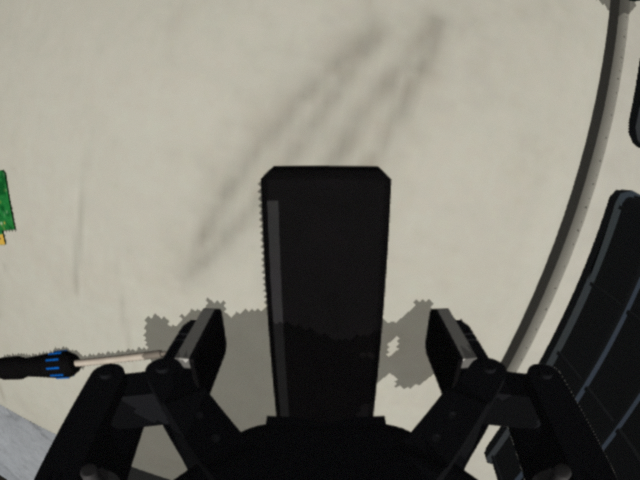

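Emit:
arm_command(motion=[[-2, 0, 0, 0, 0.6], [0, 0, 0, 0, 0.4], [0, 0, 0, 0, 0.2], [0, 0, 0, 0, 0.2], [0, 0, 0, 0, 0], [0, 0, 0, 0, 0], [0, 0, 0, 0, 0]], grip_force=40)

```text
clock: 9.38
tool_pos: [0.4731, 0.1094, -0.0225]
eef_rot: [1.797, 0.722, -1.758]
ft_force: [0.9, -0.2, -0.9]
width: 0.514
```

```bash
python3 -c "
from h import *
st(); print(arm.get_state()['qpos'])
for c in ['wrist']:
  im=optics.snapshot(c); 
  cv2.imwrite(f'pics/{c}7.png',im[:,:,::-1])
"
```

```text
t 9.375 p [ 0.4731  0.1094 -0.0225] yaw -46.28 tilt [ 0.015  0.016 -1.   ] F [ 0.87 -0.23 -0.89] M [ 0.028  0.073 -0.004] w 0.514 q [-0.32  0.94  0.01  2.14 -0.49  0.05 -0.63]
[-0.3233178   0.94270817  0.01437105  2.1383947  -0.49394946  0.04645469
 -0.62940461]
```

View pics/wrist7.png

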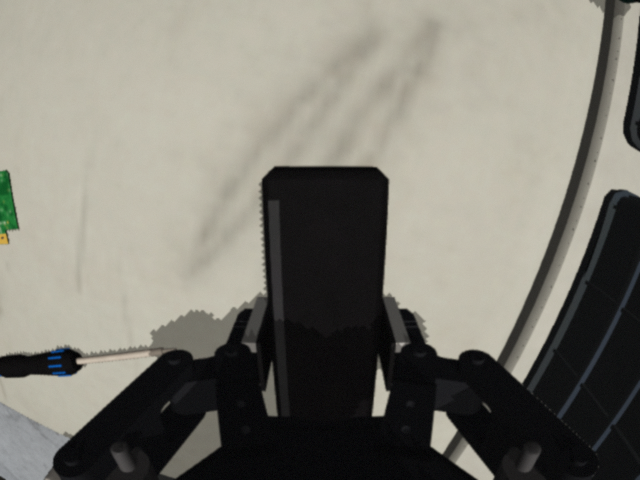

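```bash
cat >> h.py <<'E'
def plan(target,yawt,n,grip,s=None):
    s=s or arm.get_state(); p=np.array(s["tool_pos"]); a,m=yaw(s)
    da=(yawt-a+180)%360-180
    d=(np.array(target)-p)*1000/n; rows=[]
    for i in range(n):
        mi=m@R.from_rotvec([np.radians(-da*i/n),0,0]).as_matrix()
        rows.append([round(float(v),1) for v in mi.T@d]+[round(float(-da/n),2),grip])
    print("from",p.round(4),round(a,2),"turn",round(da,2)); print(rows)
E
python3 -c "
from h import *
s=arm.get_state(); plan((.473,.1094,.03),-46.28,2,0)
s['tool_pos']=np.array([.473,.1094,.03])
plan((.620,.328,.06),59,12,0,s)"
```

```text
from [ 0.4731  0.1095 -0.0225] -46.27 turn -0.01
[[-26.2, -0.0, -0.5, 0.0, 0], [-26.2, -0.0, -0.5, 0.0, 0]]
from [0.473  0.1094 0.03  ] -46.27 turn 105.27
[[-2.0, -4.7, -21.5, -8.77, 0], [-2.0, -1.4, -22.0, -8.77, 0], [-2.0, 2.0, -21.9, -8.77, 0], [-2.0, 5.3, -21.3, -8.77, 0], [-2.0, 8.5, -20.3, -8.77, 0], [-2.0, 11.5, -18.8, -8.77, 0], [-2.0, 14.2, -16.8, -8.77, 0], [-2.0, 16.6, -14.4, -8.77, 0], [-2.0, 18.6, -11.7, -8.77, 0], [-2.0, 20.2, -8.7, -8.77, 0], [-2.0, 21.3, -5.5, -8.77, 0], [-2.0, 21.9, -2.2, -8.77, 0]]
```

Emit:
arm_command(motion=[[-10, 0, 0, 0, 0], [-15, 0, 0, 0, 0], [-15, 0, 0, 0, 0], [-15, 0, 0, 0, 0], [-8, 0, 0, 0, 0]])

```text
clock: 10.05
tool_pos: [0.4718, 0.1085, 0.0453]
eef_rot: [1.797, 0.722, -1.758]
ft_force: [-0.2, -0.1, -1.6]
width: 0.518
```

Emit:
arm_command(motion=[[-2, -4.7, -21.5, -8, 0], [-2, -1.4, -22, -9, 0], [-2, 2, -22, -9, 0], [-2, 5.3, -21.3, -9, 0], [-2, 8.5, -20.3, -9, 0], [-2, 11.5, -18.8, -9, 0], [-2, 14.2, -16.8, -9, 0], [-2, 16.6, -14.4, -9, 0], [-2, 18.6, -11.7, -9, 0], [-2, 20.2, -8.7, -9, 0]])

```text
clock: 11.3
tool_pos: [0.5895, 0.2941, 0.075]
eef_rot: [0.616, 1.475, -0.597]
ft_force: [-0.4, 0.5, -0.8]
width: 0.516
```

```bash
python3 -c "
from h import *
st(); plan((.620,.328,.06),59,3,0)"
```

```text
t 11.3 p [0.5895 0.2941 0.075 ] yaw 45.5 tilt [ 0.013  0.007 -1.   ] F [-0.37  0.49 -0.8 ] M [-0.005  0.069 -0.   ] w 0.516 q [-0.48  0.89 -0.11  1.58  0.14  0.67  0.14]
from [0.5895 0.2941 0.075 ] 45.5 turn 13.5
[[5.2, 15.1, -0.7, -4.5, 0], [5.2, 15.1, 0.5, -4.5, 0], [5.2, 15.0, 1.7, -4.5, 0]]
```

Emit:
arm_command(motion=[[2, 13, -0.7, -4.5, 0], [2, 13, 0.5, -4, 0], [2, 12, 1.5, -4, 0], [0, 1, 0, 0, 0], [0, 0, 0, 0, 0]])

```text
clock: 11.92
tool_pos: [0.6143, 0.3234, 0.0699]
eef_rot: [0.435, 1.518, -0.426]
ft_force: [-0.7, 0.8, -1.8]
width: 0.516
```

```bash
python3 -c "
from h import *
st(); 
im=optics.snapshot('wrist'); cv2.imwrite('pics/w8.png',im[:,:,::-1])
for l in ['pack','cradle']:
  r=optics.silhouettes(l,'wrist'); print(l,[(a['score'],a['extent'],a['mask'].sum()) for a in r]); 
  if r: np.save(f'w8_{l}.npy',r[0]['mask'])
st()
im=optics.snapshot('scene'); cv2.imwrite('pics/s8.png',cv2.resize(im[60:260,180:440],None,fx=3,fy=3)[:,:,::-1])
s=arm.get_state()
"
```

```text
t 11.925 p [0.6143 0.3234 0.0699] yaw 58.47 tilt [ 0.01   0.003 -1.   ] F [-0.66  0.8  -1.81] M [-0.042  0.059  0.012] w 0.516 q [-0.47  0.94 -0.17  1.45  0.2   0.76  0.3 ]
pack [(0.64, [259.2, 39.9, 146.3, 262.1], np.int64(11756)), (0.6, [263.4, 166.6, 124.6, 256.1], np.int64(28560))]
cradle [(0.91, [255.6, 38.7, 151.3, 262.9], np.int64(11730))]
t 12.075 p [0.6145 0.3235 0.0701] yaw 58.5 tilt [ 0.011  0.003 -1.   ] F [ 0.3  -0.46 -1.31] M [-0.028 -0.031  0.035] w 0.516 q [-0.47  0.94 -0.17  1.45  0.2   0.76  0.3 ]
```

View pics/w8.png

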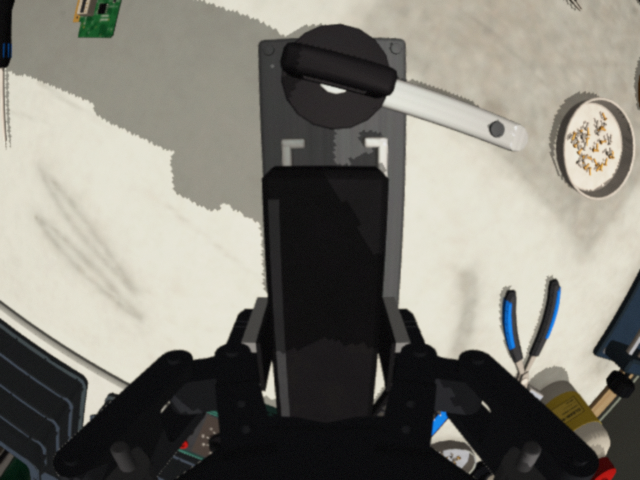

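View pics/s8.png

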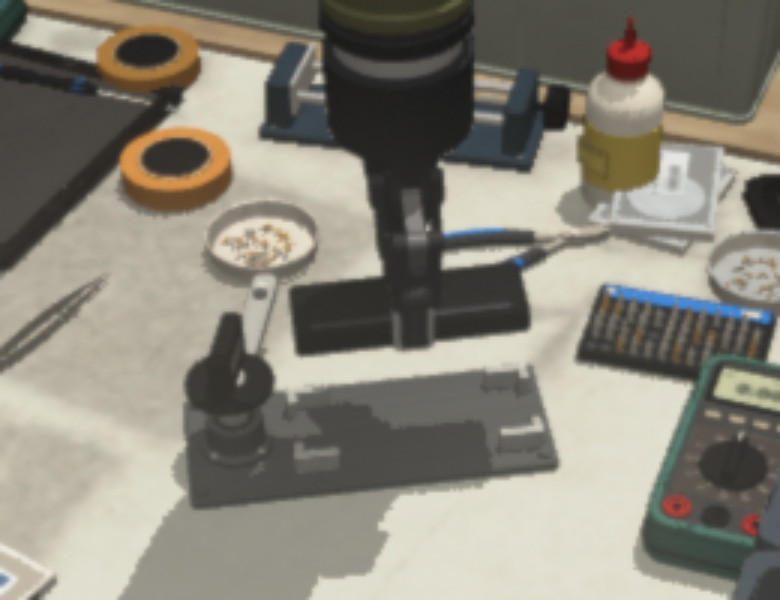

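```bash
python3 - <<'E'
from h import *
from scipy.optimize import minimize
s7=dict(tool_pos=np.array([.4731,.1094,-.0225]),eef_rot=np.array([1.797,.722,-1.758]))
for c in [(.4716,.1100),(.4708,.1092),(.4724,.1108)]:
    print(c,wproj(box(*c,np.radians(-46.3),((-.023,.023),(-.065,.065)),0,.019),s7).round(1)[[1,3,5,7]])
s=dict(tool_pos=np.array([.6143,.3234,.0699]),eef_rot=arm.get_state()["eef_rot"])
m=np.load('w8_cradle.npy'); pk=np.load('w8_pack.npy')
v=cv2.imread('pics/w8.png')
g=m.astype(np.float32); w=np.ones_like(g); 
w[163:,:]=0; w[20:135,275:]=0   # pack/keeper
w[:, 255:290][20:160]=1; 
cv2.circle(w,(336,76),56,0,-1)
w[40:160,395:]*= 0
w[135:163,380:430]=1
w[30:60,398:420]=1
dims=((-.045,.045),(-.08,.135))
def f(p,full=False):
    r=wrast(box(p[0]/1000,p[1]/1000,p[2]/100,dims,0,.008),s); return (np.abs(r-g)*w).sum()
x=np.array([620,328.,103])
r=minimize(f,x,method="Nelder-Mead",options=dict(initial_simplex=x+np.array([[0,0,0],[8,0,0],[0,8,0],[0,0,8]])))
print(r.x,r.fun,f(x),np.degrees(r.x[2]/100))
for p,col in ((r.x,(0,0,255)),(x,(0,255,0))):
    for z in (0,.008):
        q=wproj(box(p[0]/1000,p[1]/1000,p[2]/100,dims,z,z)[:4],s).astype(np.int32)[[0,1,3,2]]
        cv2.polylines(v,[q],True,col,1)
    q=wproj(box(p[0]/1000,p[1]/1000,p[2]/100,((-.025,.025),(-.067,.067)),.021,.021)[:4],s).astype(np.int32)[[0,1,3,2]]
    cv2.polylines(v,[q],True,col,1)
cv2.imwrite('pics/w8f.png',cv2.resize(v[0:240,200:460],None,fx=2.5,fy=2.5))
E
```

```text
(0.4716, 0.11) [[261.4 166. ]
 [379.1 165.7]
 [252.  172.1]
 [386.8 171.8]]
(0.4708, 0.1092) [[261.5 168.9]
 [379.1 168.6]
 [252.2 175.4]
 [386.8 175. ]]
(0.4724, 0.1108) [[261.2 163.2]
 [379.1 162.8]
 [251.8 168.9]
 [386.8 168.5]]
[619.31921033 326.83711659 102.53933598] 306.5 390.9375 58.75071185797604
```

View pics/w8f.png

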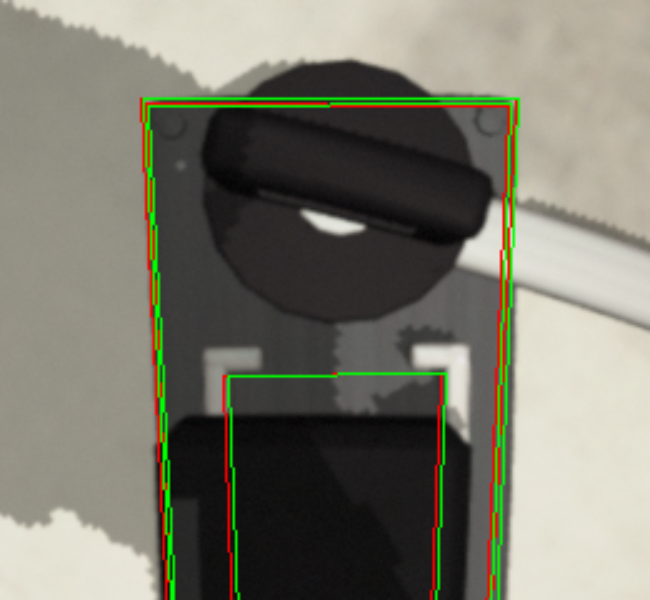

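```bash
python3 -c "
from h import *
st(); plan((.6187,.329,.010),59,5,0)"
```

```text
t 12.125 p [0.6147 0.3236 0.0701] yaw 58.5 tilt [ 0.011  0.004 -1.   ] F [ 0.83  0.73 -1.07] M [0.038 0.093 0.027] w 0.516 q [-0.47  0.94 -0.17  1.45  0.2   0.76  0.3 ]
from [0.6147 0.3236 0.0701] 58.5 turn 0.5
[[12.0, 1.2, 0.0, -0.1, 0], [12.0, 1.2, 0.0, -0.1, 0], [12.0, 1.2, 0.0, -0.1, 0], [12.0, 1.2, 0.0, -0.1, 0], [12.0, 1.2, 0.0, -0.1, 0]]
```

Emit:
arm_command(motion=[[12, 1.3, 0, -0.2, 0], [12, 1.3, 0, -0.2, 0], [12, 1.3, 0, -0.1, 0], [12, 1.3, 0, 0, 0], [10, 1, 0, 0, 0], [0, 0, 0, 0, 0]])

```text
clock: 12.88
tool_pos: [0.6176, 0.3286, 0.0065]
eef_rot: [0.427, 1.521, -0.42]
ft_force: [0.1, -0.3, -2.0]
width: 0.524
```

```bash
python3 -c "
from h import *
st(); 
im=optics.snapshot('wrist'); cv2.imwrite('pics/w9.png',im[:,:,::-1])
cv2.imwrite('pics/w9c.png',cv2.resize(im[60:300,200:460],None,fx=2.5,fy=2.5)[:,:,::-1])
im=optics.snapshot('scene'); cv2.imwrite('pics/s9.png',cv2.resize(im[120:260,200:400],None,fx=4,fy=4)[:,:,::-1])
st()
"
```

```text
t 12.875 p [0.6176 0.3286 0.0065] yaw 59.01 tilt [ 0.009  0.002 -1.   ] F [ 0.07 -0.26 -1.97] M [-0.021 -0.01  -0.01 ] w 0.524 q [-0.48  1.03 -0.16  1.44  0.22  0.67  0.3 ]
t 12.975 p [0.6184 0.329  0.0077] yaw 59.0 tilt [ 0.01   0.003 -1.   ] F [ 0.91 -0.51 -2.32] M [ 0.005 -0.017  0.027] w 0.521 q [-0.48  1.03 -0.16  1.44  0.22  0.67  0.3 ]
```

View pics/w9c.png

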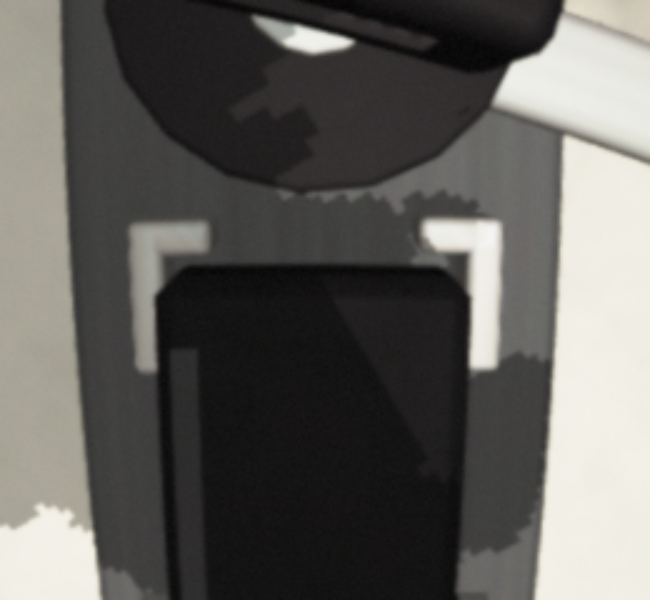

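View pics/s9.png

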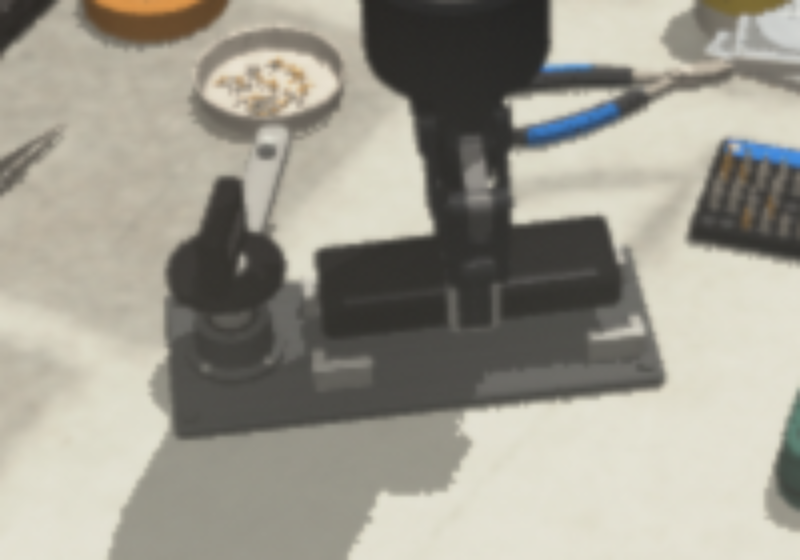

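```bash
python3 -c "
from h import *
s=arm.get_state(); 
cy=np.array([-np.sin(np.radians(59)),np.cos(np.radians(59)),0]); cx=np.array([cy[1],-cy[0],0])
t=np.array(s['tool_pos'])
def loc(px,z):
  d=wpt(px,s,z)-t; return round(1000*d@cx,2),round(1000*d@cy,2)
print('fence L/R inner corner',loc((264.5,160.4),.021),loc((387.5,160.4),.021))
for z in (.026,.030,.034): print('pack bottom end',z,loc((290,166.8),z),loc((360,166.8),z))
print('fence L arm end',loc((263,208.5),.021),loc((387.6,208),.021))
print('plate edge',loc((242,300),.008),loc((411,300),.008))
print(wproj(s['tool_pos'],s))
"
```

```text
fence L/R inner corner (np.float64(-24.42), np.float64(66.31)) (np.float64(25.97), np.float64(66.2))
pack bottom end 0.026 (np.float64(-13.52), np.float64(64.15)) (np.float64(14.14), np.float64(64.07))
pack bottom end 0.03 (np.float64(-13.17), np.float64(64.71)) (np.float64(13.74), np.float64(64.64))
pack bottom end 0.034 (np.float64(-12.81), np.float64(65.27)) (np.float64(13.34), np.float64(65.2))
fence L arm end (np.float64(-25.89), np.float64(45.9)) (np.float64(26.78), np.float64(45.95))
plate edge (np.float64(-41.92), np.float64(-5.04)) (np.float64(44.2), np.float64(-5.53))
[[324.41611413 291.45218494]]
```

Emit:
arm_command(motion=[[7, 0.2, 0.2, 0, 0], [6, 0.1, 0, 0, 0], [4, 0, 0, 0, 0], [2, 0, 0, 0, 0], [0, 0, 0, 0, 0]])

```text
clock: 13.6
tool_pos: [0.6198, 0.3295, -0.0114]
eef_rot: [0.429, 1.518, -0.418]
ft_force: [0.6, 0.7, -2.4]
width: 0.516
```

```bash
python3 -c "
from h import *
st(); 
im=optics.snapshot('wrist'); 
cv2.imwrite('pics/w10c.png',cv2.resize(im[60:300,200:460],None,fx=2.5,fy=2.5)[:,:,::-1])
im=optics.snapshot('scene'); cv2.imwrite('pics/s10.png',cv2.resize(im[120:260,200:400],None,fx=4,fy=4)[:,:,::-1])
st()
"
```

```text
t 13.6 p [ 0.6198  0.3295 -0.0114] yaw 58.99 tilt [ 0.012  0.004 -1.   ] F [ 0.58  0.72 -2.37] M [0.067 0.013 0.018] w 0.516 q [-0.48  1.06 -0.15  1.44  0.23  0.64  0.29]
t 13.7 p [ 0.62    0.3297 -0.0111] yaw 58.98 tilt [ 0.013  0.004 -1.   ] F [-0.99 -0.33 -2.76] M [0.027 0.02  0.058] w 0.518 q [-0.48  1.06 -0.15  1.44  0.23  0.64  0.29]
```

View pics/w10c.png

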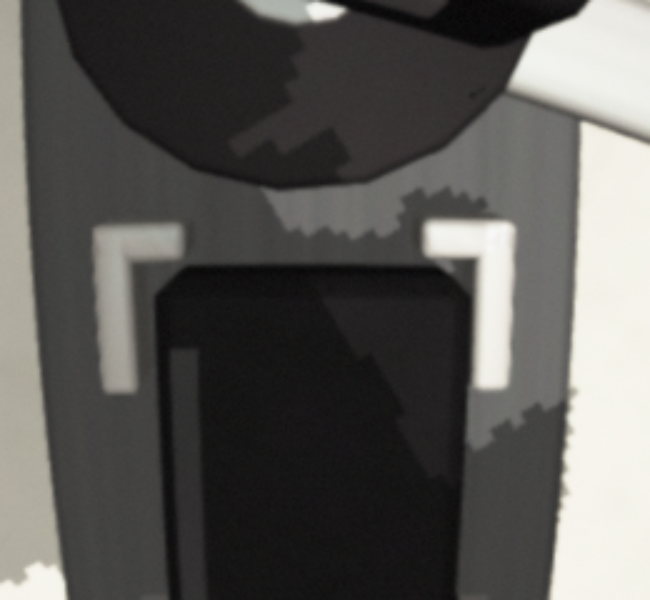

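View pics/s10.png

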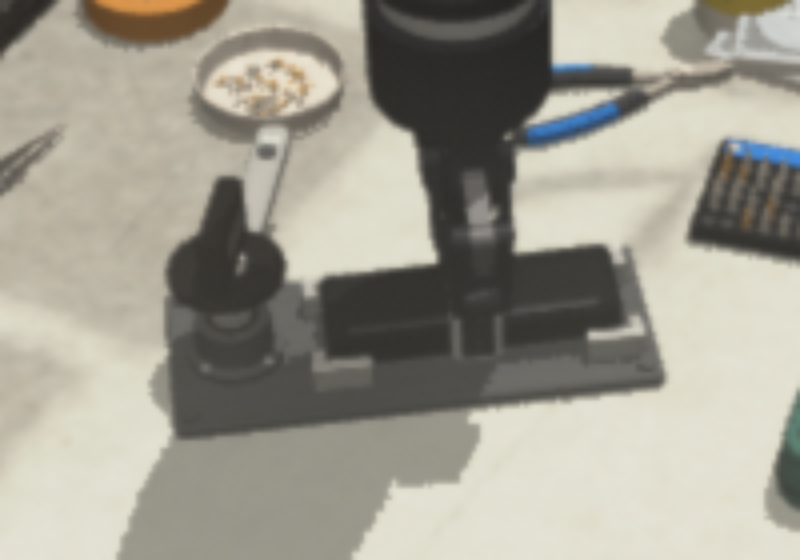

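Emit:
arm_command(motion=[[0, -1.6, -0.8, 0, 0], [0, 0, 0, 0, 0], [2, 0, 0, 0, 0], [1, 0, 0, 0, 0], [0, 0, 0, 0, 0]])

```text
clock: 14.32
tool_pos: [0.6189, 0.3289, -0.0127]
eef_rot: [0.43, 1.517, -0.417]
ft_force: [-0.5, -1.2, 1.2]
width: 0.518
```

```bash
python3 -c "
from h import *
st(); 
im=optics.snapshot('wrist'); 
cv2.imwrite('pics/w11c.png',cv2.resize(im[60:300,200:460],None,fx=2.5,fy=2.5)[:,:,::-1])
st()
"
```

```text
t 14.325 p [ 0.6189  0.3289 -0.0127] yaw 58.98 tilt [ 0.014  0.005 -1.   ] F [-0.53 -1.18  1.22] M [-0.063  0.386  0.011] w 0.518 q [-0.48  1.06 -0.15  1.45  0.23  0.64  0.29]
t 14.375 p [ 0.6189  0.3289 -0.0128] yaw 58.98 tilt [ 0.014  0.005 -1.   ] F [-0.39 -1.69  1.82] M [-0.123  0.386  0.02 ] w 0.523 q [-0.48  1.06 -0.15  1.45  0.23  0.64  0.29]
```

View pics/w11c.png

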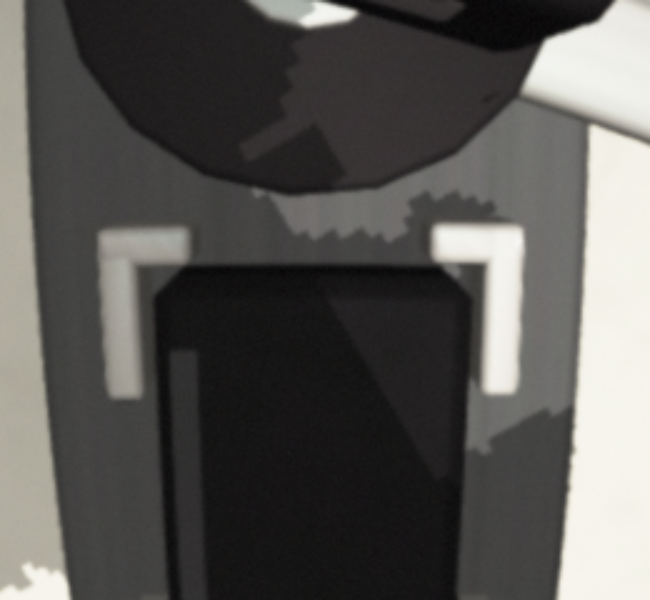

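Emit:
arm_command(motion=[[1, 0, 0, 0, 0], [0, 0, 0, 0, 0.6], [0, 0, 0, 0, 0.7], [0, 0, 0, 0, 0.9], [0, 0, 0, 0, 1], [0, 0, 0, 0, 1]], grip_force=20)

```text
clock: 15.12
tool_pos: [0.6196, 0.3294, -0.014]
eef_rot: [0.431, 1.516, -0.416]
ft_force: [-0.0, 0.4, -0.3]
width: 0.997
```

```bash
python3 -c "
from h import *
st(); 
im=optics.snapshot('wrist'); 
cv2.imwrite('pics/w12c.png',cv2.resize(im[60:300,200:460],None,fx=2.5,fy=2.5)[:,:,::-1])
im=optics.snapshot('scene'); cv2.imwrite('pics/s12.png',cv2.resize(im[120:260,200:400],None,fx=4,fy=4)[:,:,::-1])
st()
"
```

```text
t 15.125 p [ 0.6196  0.3294 -0.014 ] yaw 58.99 tilt [ 0.015  0.006 -1.   ] F [-0.04  0.44 -0.29] M [-0.013  0.011  0.059] w 0.997 q [-0.48  1.06 -0.15  1.45  0.23  0.63  0.29]
t 15.225 p [ 0.6196  0.3294 -0.014 ] yaw 58.99 tilt [ 0.015  0.006 -1.   ] F [-0.48 -0.68 -0.17] M [-0.037 -0.025 -0.021] w 1.0 q [-0.48  1.06 -0.15  1.45  0.23  0.63  0.29]
```

View pics/w12c.png

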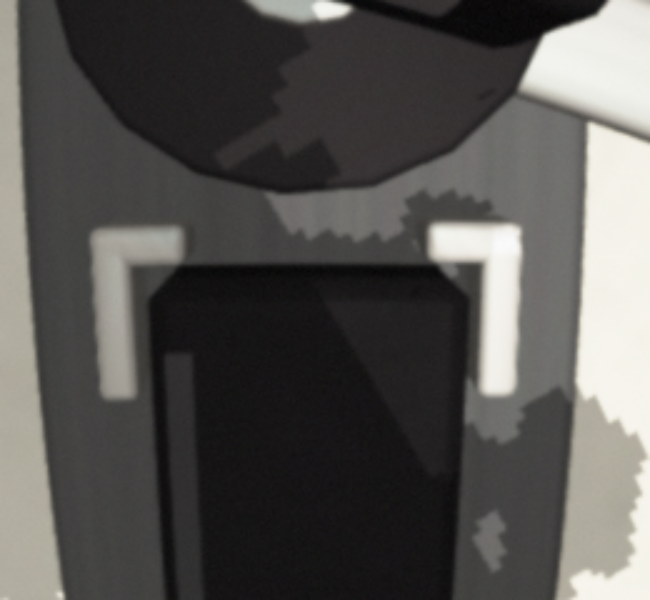

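View pics/s12.png

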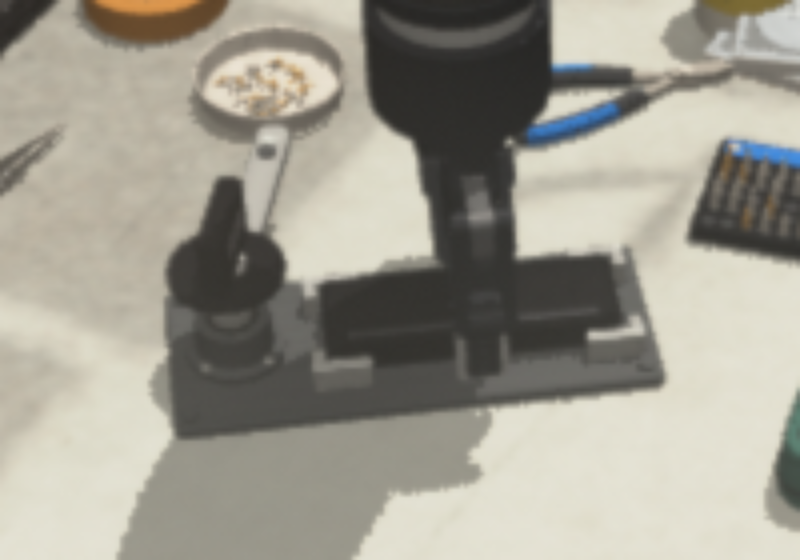

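```bash
python3 -c "
from h import *
s=arm.get_state(); s['tool_pos']=np.array(s['tool_pos'])+[0,0,.10]
plan((.5296,.3825,.12),133.5,8,1,s)"
```

```text
from [0.6196 0.3294 0.086 ] 58.99 turn 74.51
[[-4.4, -0.0, -13.0, -9.31, 1], [-4.4, 2.1, -12.9, -9.31, 1], [-4.4, 4.1, -12.4, -9.31, 1], [-4.4, 6.1, -11.5, -9.31, 1], [-4.4, 7.8, -10.4, -9.31, 1], [-4.4, 9.4, -9.0, -9.31, 1], [-4.4, 10.8, -7.3, -9.31, 1], [-4.4, 11.8, -5.5, -9.31, 1]]
```

Emit:
arm_command(motion=[[-15, 0, 0, 0, 1], [-25, 0, 0, 0, 1], [-30, 0, 0, 0, 1], [-30, 0, 0, 0, 1]])

```text
clock: 15.72
tool_pos: [0.6169, 0.3281, 0.0892]
eef_rot: [0.429, 1.518, -0.418]
ft_force: [0.1, 1.3, 0.1]
width: 0.996
```

Emit:
arm_command(motion=[[-4, 0, -13, -9, 1], [-4, 2.1, -13, -9.5, 1], [-4, 4.1, -12.4, -9.5, 1], [-4, 6.1, -11.5, -9.5, 1], [-4, 7.8, -10.4, -9.5, 1], [-4, 9.4, -9, -9.5, 1], [-2, 10.8, -7.3, -9.5, 0.6], [0, 11.8, -5.5, -8.5, 0.6], [0, 0, 0, 0, 0.6], [0, 0, 0, 0, 0.6]])

```text
clock: 16.98
tool_pos: [0.5305, 0.3818, 0.1308]
eef_rot: [-0.62, 1.445, 0.615]
ft_force: [0.1, 0.5, -0.5]
width: 0.6
```

```bash
python3 -c "
from h import *
st(); s=arm.get_state()
im=optics.snapshot('wrist'); cv2.imwrite('pics/w13.png',im[:,:,::-1])
for l in ['wing','keeper']:
  r=optics.mark_of(l,'wrist'); print(l,[(a['at'],a['score']) for a in r[:2]])
  if r: print(wpt(r[0]['at'],s,.09 if l=='wing' else 0))
r=optics.silhouettes('keeper','wrist'); print([(a['score'],a['extent']) for a in r]); np.save('w13k.npy',r[0]['mask'])
im=optics.snapshot('top'); cv2.imwrite('pics/t13.png',im[:,:,::-1])
st(); plan((.5296,.3825,.09),133.5,4,.6)
"
```

```text
t 16.975 p [0.5305 0.3818 0.1308] yaw 135.51 tilt [ 0.034  0.011 -0.999] F [ 0.15  0.52 -0.54] M [ 0.006  0.036 -0.038] w 0.6 q [-0.43  0.84 -0.52  1.57  0.55  0.84  1.2 ]
wing [([327.0, 257.0], 0.97)]
[0.52979676 0.38229598 0.09      ]
keeper [([331.7, 212.5], 0.87)]
[0.5271405  0.38347307 0.        ]
[(0.71, [292.1, 200.5, 75.8, 156.7])]
t 17.225 p [0.5299 0.382  0.1302] yaw 135.63 tilt [ 0.032  0.011 -0.999] F [ 0.05  0.38 -0.64] M [ 0.031  0.022 -0.057] w 0.605 q [-0.43  0.85 -0.52  1.57  0.55  0.84  1.2 ]
from [0.5299 0.382  0.1302] 135.63 turn -2.13
[[10.0, 0.3, -0.3, 0.53, 0.6], [10.0, 0.3, -0.3, 0.53, 0.6], [10.0, 0.3, -0.3, 0.53, 0.6], [10.0, 0.3, -0.3, 0.53, 0.6]]
```

View pics/w13.png

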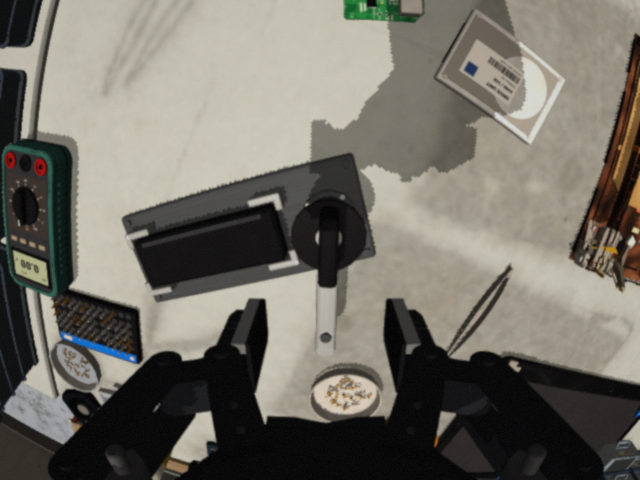

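```bash
python3 -c "
from h import *
s=arm.get_state(); c=np.array([.5297,.3824])
for px,z in (((325.5,338),.05),((325.5,353),.05),((317.5,290),.05),((335,290),.05)):
  p=wpt(px,s,z); d=p[:2]-c; print(p.round(4),np.hypot(*d).round(4),np.degrees(np.arctan2(d[1],d[0])).round(2))
m=yaw(s)[1]; print('grasp pt now',np.array(s['tool_pos'])+m@[-.045,0,0])
g=np.array([.5297,.3824]); t=np.array([0,0,.042]);
# tcp target so that grasp point over axis
off=m@[-.045,0,0]; print(off); plan((g[0]-off[0],g[1]-off[1],.09),135.0,4,.6)
"
```

```text
[0.5912 0.4436 0.05  ] 0.0868 44.85
[0.6019 0.4545 0.05  ] 0.1021 44.96
[0.5649 0.4083 0.05  ] 0.0437 36.39
[0.5556 0.4173 0.05  ] 0.0435 53.43
grasp pt now [0.52839939 0.38152029 0.17514603]
[-0.0014549  -0.00047881  0.04497393]
from [0.5299 0.382  0.1302] 135.63 turn -0.63
[[10.1, 0.1, 0.1, 0.16, 0.6], [10.1, 0.1, 0.1, 0.16, 0.6], [10.1, 0.1, 0.1, 0.16, 0.6], [10.1, 0.1, 0.1, 0.16, 0.6]]
```

```bash
python3 -c "
from h import *
plan((.5312,.3829,.042),134.9,6,.6)
"
```

```text
from [0.5299 0.382  0.1302] 135.63 turn -0.73
[[14.7, 0.2, -0.2, 0.12, 0.6], [14.7, 0.2, -0.2, 0.12, 0.6], [14.7, 0.2, -0.2, 0.12, 0.6], [14.7, 0.2, -0.2, 0.12, 0.6], [14.7, 0.2, -0.2, 0.12, 0.6], [14.7, 0.2, -0.2, 0.12, 0.6]]
```

Emit:
arm_command(motion=[[14, 0.2, -0.2, 0.2, 0.6], [14, 0.2, -0.2, 0.2, 0.6], [14, 0.2, -0.2, 0.2, 0.6], [14, 0.2, -0.2, 0.1, 0.6], [14, 0.2, -0.2, 0, 0.6], [10, 0.2, -0.2, 0, 0.6], [0, 0, 0, 0, 0.6]])

```text
clock: 18.1
tool_pos: [0.53, 0.3816, 0.0422]
eef_rot: [-0.612, 1.452, 0.606]
ft_force: [-0.0, 1.0, -0.2]
width: 0.596
```

```bash
python3 -c "
from h import *
st(); s=arm.get_state()
im=optics.snapshot('wrist'); cv2.imwrite('pics/w14.png',im[:,:,::-1])
im=optics.snapshot('scene'); cv2.imwrite('pics/s14.png',cv2.resize(im[100:240,180:380],None,fx=4,fy=4)[:,:,::-1])
st(); plan((.5312,.3829,.038),134.9,1,.6)
"
```

```text
t 18.1 p [0.53   0.3816 0.0422] yaw 134.82 tilt [ 0.03   0.008 -1.   ] F [-0.02  1.   -0.22] M [-0.046  0.091 -0.009] w 0.596 q [-0.46  0.96 -0.45  1.61  0.62  0.69  1.12]
t 18.2 p [0.5305 0.3822 0.0433] yaw 134.81 tilt [ 0.031  0.009 -0.999] F [-0.09 -0.84  0.13] M [-0.036  0.034 -0.002] w 0.603 q [-0.46  0.96 -0.45  1.61  0.62  0.69  1.12]
from [0.5305 0.3822 0.0433] 134.81 turn 0.09
[[5.4, 0.1, 0.8, -0.09, 0.6]]
```

View pics/w14.png

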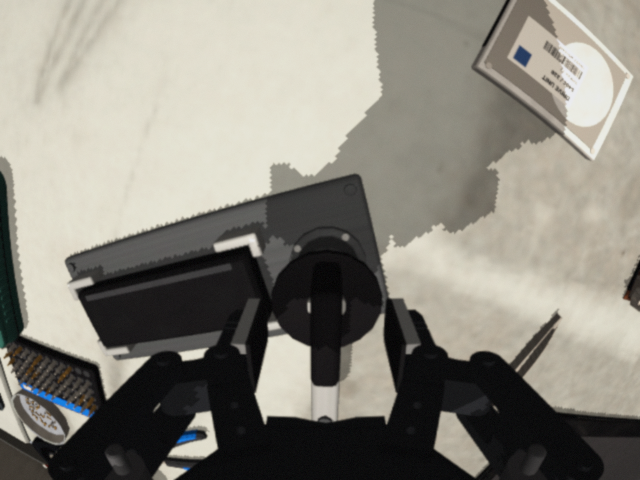

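View pics/s14.png

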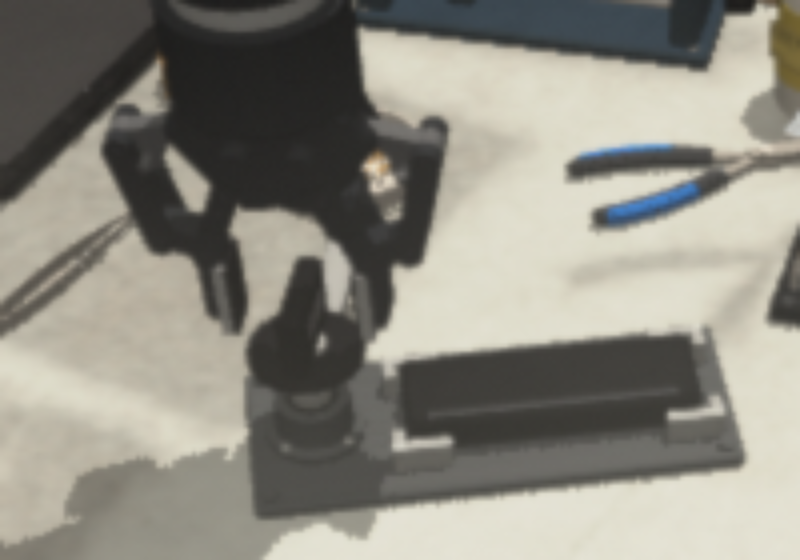

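Emit:
arm_command(motion=[[5, 0.1, 0.8, 0, 0.5], [0, 0, 0, 0, 0.4], [0, 0, 0, 0, 0.3], [0, 0, 0, 0, 0.2], [0, 0, 0, 0, 0], [0, 0, 0, 0, 0], [0, 0, 0, 0, 0]], grip_force=30)

```text
clock: 19.08
tool_pos: [0.532, 0.384, 0.0398]
eef_rot: [-0.608, 1.448, 0.606]
ft_force: [0.7, -0.2, 0.1]
width: 0.134
```

```bash
python3 -c "
from h import *
st(); s=arm.get_state()
im=optics.snapshot('wrist'); cv2.imwrite('pics/w15.png',im[:,:,::-1])
im=optics.snapshot('scene'); cv2.imwrite('pics/s15.png',cv2.resize(im[100:240,180:380],None,fx=4,fy=4)[:,:,::-1])
st()
"
```

```text
t 19.075 p [0.532  0.384  0.0398] yaw 134.7 tilt [ 0.033  0.012 -0.999] F [ 0.74 -0.21  0.1 ] M [ 0.193  0.249 -0.166] w 0.134 q [-0.46  0.96 -0.45  1.61  0.62  0.68  1.12]
t 19.175 p [0.532  0.384  0.0398] yaw 134.71 tilt [ 0.033  0.012 -0.999] F [-0.64 -0.07  0.33] M [ 0.159  0.206 -0.184] w 0.13 q [-0.46  0.96 -0.45  1.61  0.62  0.68  1.12]
```

View pics/w15.png

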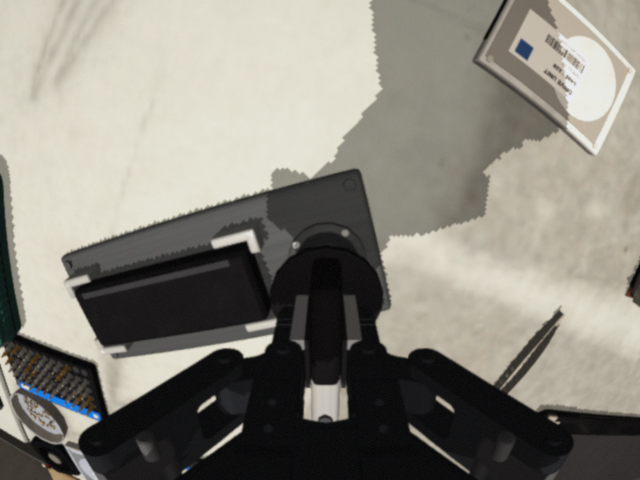

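View pics/s15.png

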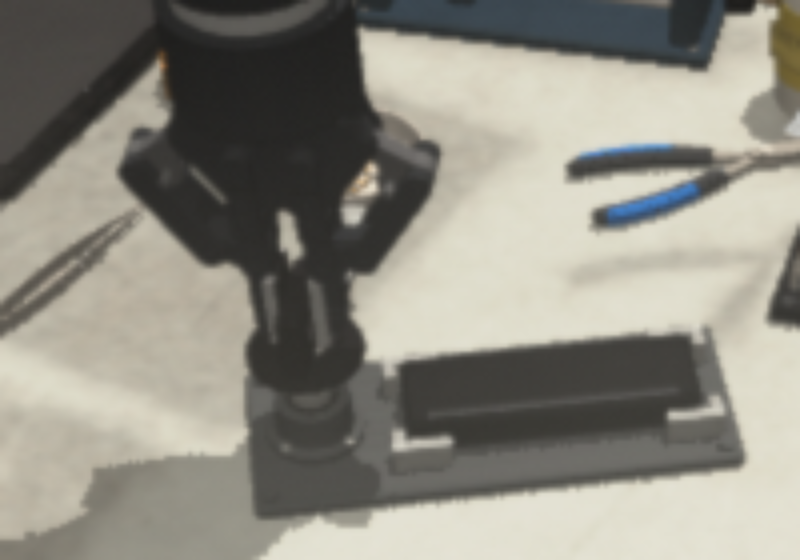

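Emit:
arm_command(motion=[[0, 0, 0, 0, 0], [0, 0, 0, 4, 0], [0, 0, 0, 6, 0], [0, 0, 0, 6, 0], [0, 0, 0, 4, 0], [0, 0, 0, 0, 0]], grip_force=50)

```text
clock: 19.92
tool_pos: [0.5326, 0.3829, 0.0398]
eef_rot: [-0.331, 1.509, 0.334]
ft_force: [-0.6, 0.2, -0.0]
width: 0.129
```

```bash
python3 -c "
from h import *
st(); optics.snapshot('top'); st()
"
```

```text
t 19.925 p [0.5326 0.3829 0.0398] yaw 114.41 tilt [ 0.034  0.01  -0.999] F [-0.6   0.15 -0.04] M [0.046 0.116 0.032] w 0.129 q [-0.51  0.95 -0.36  1.61  0.52  0.64  0.85]
t 19.975 p [0.5326 0.383  0.0398] yaw 114.43 tilt [ 0.034  0.01  -0.999] F [ 0.01 -0.48 -0.67] M [-0.05   0.045  0.168] w 0.128 q [-0.51  0.95 -0.36  1.61  0.52  0.64  0.85]
```

Emit:
arm_command(motion=[[0, 0, 0, 6, 0], [0, 0, 0, 7, 0], [0, 0, 0, 7, 0], [0, 0, 0, 7, 0], [0, 0, 0, 6, 0], [0, 0, 0, 0, 0]])

```text
clock: 20.72
tool_pos: [0.5329, 0.3807, 0.0398]
eef_rot: [0.127, 1.534, -0.115]
ft_force: [0.6, 0.4, -0.8]
width: 0.131
```

```bash
python3 -c "
from h import *
st(); im=optics.snapshot('scene'); cv2.imwrite('pics/s16.png',cv2.resize(im[100:240,180:380],None,fx=4,fy=4)[:,:,::-1])
st()
im=optics.snapshot('wrist'); cv2.imwrite('pics/w16.png',im[:,:,::-1])
"
```

```text
t 20.725 p [0.5329 0.3807 0.0398] yaw 81.14 tilt [ 0.034  0.005 -0.999] F [ 0.55  0.39 -0.83] M [-0.341 -0.007  0.024] w 0.131 q [-0.59  0.93 -0.21  1.62  0.34  0.6   0.43]
t 20.775 p [0.5328 0.3807 0.0398] yaw 81.16 tilt [ 0.034  0.005 -0.999] F [0.48 0.97 0.04] M [-0.317 -0.06   0.197] w 0.13 q [-0.59  0.93 -0.21  1.62  0.34  0.6   0.43]
```

View pics/s16.png

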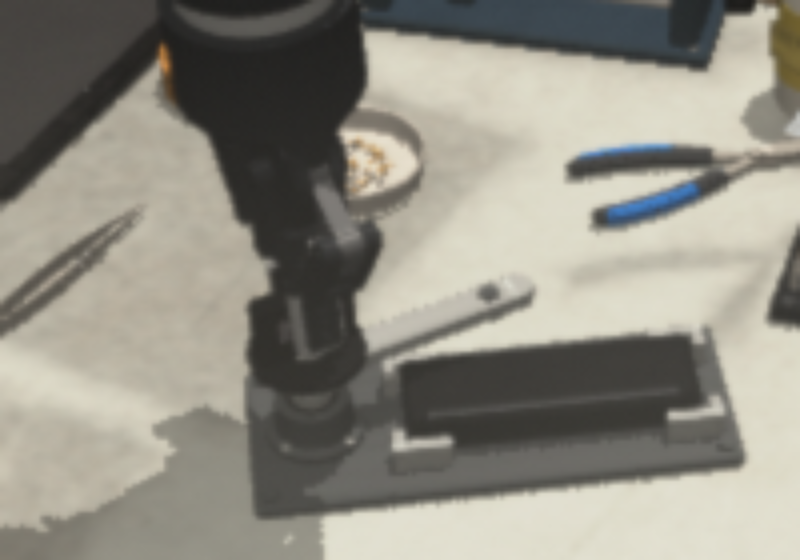

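View pics/w16.png

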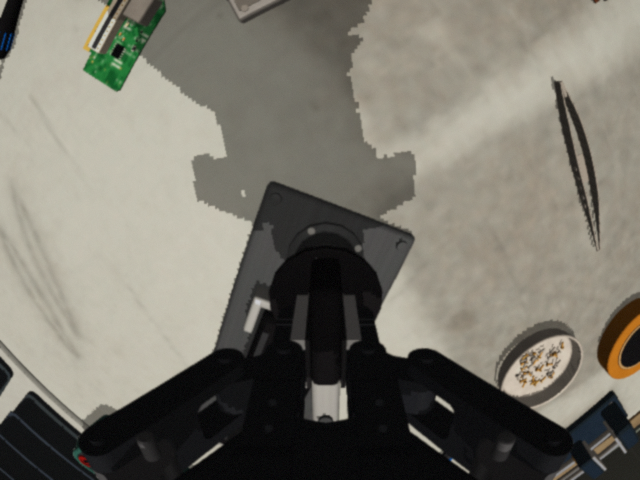

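Emit:
arm_command(motion=[[0.5, 0, 0, 4, 0], [0.5, 0, 0, 4, 0]])

```text
clock: 21.08
tool_pos: [0.5328, 0.3802, 0.0398]
eef_rot: [0.237, 1.526, -0.222]
ft_force: [-0.9, 0.2, 4.4]
width: 0.133
```

```bash
python3 -c "
from h import *
st()
"
```

```text
t 21.075 p [0.5328 0.3802 0.0398] yaw 73.17 tilt [ 0.033  0.005 -0.999] F [-0.95  0.23  4.41] M [-0.661  0.361  0.142] w 0.133 q [-0.61  0.93 -0.17  1.62  0.29  0.59  0.33]
```

Emit:
arm_command(motion=[[1, 0, 0, 3, 0], [1, 0, 0, 3, 0]])

```text
clock: 21.32
tool_pos: [0.5326, 0.3798, 0.0393]
eef_rot: [0.319, 1.517, -0.303]
ft_force: [-0.9, -1.8, 7.3]
width: 0.129
```

```bash
python3 -c "
from h import *
st()
"
```

```text
t 21.325 p [0.5326 0.3798 0.0393] yaw 67.19 tilt [ 0.033  0.004 -0.999] F [-0.87 -1.78  7.28] M [-0.733  0.482  0.081] w 0.129 q [-0.62  0.93 -0.15  1.62  0.25  0.58  0.26]
```

Emit:
arm_command(motion=[[1.2, -0.1, 0, 2, 0], [1.2, -0.1, 0, 2, 0], [1.2, 0, 0, 2, 0]])

```text
clock: 21.7
tool_pos: [0.5324, 0.3794, 0.0381]
eef_rot: [0.399, 1.504, -0.381]
ft_force: [-1.3, -0.2, 6.2]
width: 0.127
```

```bash
python3 -c "
from h import *
st()
"
```

```text
t 21.7 p [0.5324 0.3794 0.0381] yaw 61.36 tilt [ 0.033  0.004 -0.999] F [-1.35 -0.19  6.24] M [-0.751  0.479  0.108] w 0.127 q [-0.63  0.93 -0.12  1.62  0.21  0.57  0.19]
```

Emit:
arm_command(motion=[[1.3, 0, 0, 2.5, 0], [1.3, 0, 0, 2.5, 0], [1.3, 0, 0, -2.5, 0]])

```text
clock: 22.08
tool_pos: [0.5323, 0.3793, 0.0368]
eef_rot: [0.43, 1.499, -0.412]
ft_force: [-1.0, -1.1, 8.1]
width: 0.131
```

```bash
python3 -c "
from h import *
st()
"
```

```text
t 22.075 p [0.5323 0.3793 0.0368] yaw 59.12 tilt [ 0.032  0.003 -0.999] F [-0.97 -1.1   8.06] M [-0.762  0.463 -0.07 ] w 0.131 q [-0.64  0.93 -0.11  1.62  0.2   0.57  0.16]
```

Emit:
arm_command(motion=[[1.3, 0, 0, -3, 0], [1.3, 0, 0, 3, 0], [1.3, 0, 0, 3, 0]])

```text
clock: 22.45
tool_pos: [0.5323, 0.3792, 0.036]
eef_rot: [0.466, 1.492, -0.448]
ft_force: [-1.8, -0.8, 8.2]
width: 0.133
```

```bash
python3 -c "
from h import *
st()
im=optics.snapshot('scene'); cv2.imwrite('pics/s17.png',cv2.resize(im[100:240,180:380],None,fx=4,fy=4)[:,:,::-1])
"
```

```text
t 22.45 p [0.5323 0.3792 0.036 ] yaw 56.45 tilt [ 0.032  0.003 -0.999] F [-1.83 -0.78  8.16] M [-0.996  0.577  0.192] w 0.133 q [-0.65  0.94 -0.1   1.62  0.18  0.57  0.13]
```

View pics/s17.png

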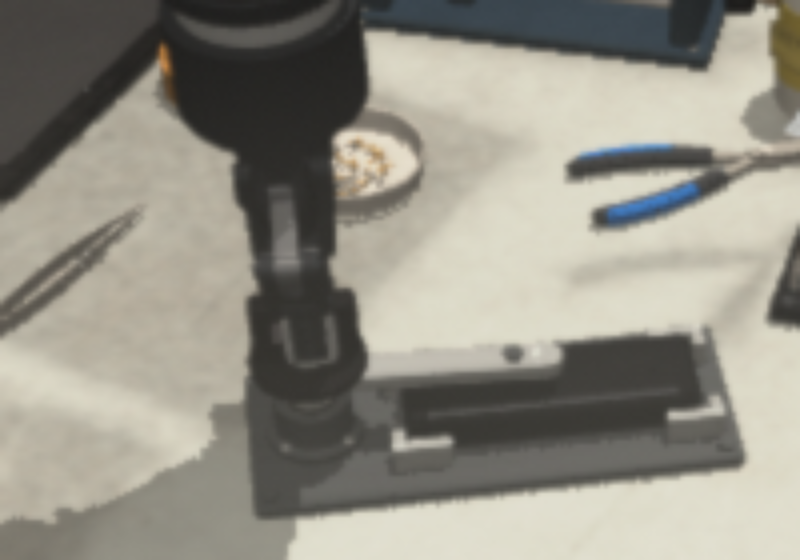

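Emit:
arm_command(motion=[[1.7, -0.15, -0.1, -2.5, 0], [1.7, -0.15, -0.1, -2.5, 0], [1.7, -0.15, -0.1, 2, 0]])

```text
clock: 22.88
tool_pos: [0.5324, 0.3794, 0.0351]
eef_rot: [0.421, 1.5, -0.402]
ft_force: [-1.8, -0.9, 11.2]
width: 0.133
```

```bash
python3 -c "
from h import *
st()
"
```

```text
t 22.875 p [0.5324 0.3794 0.0351] yaw 59.81 tilt [ 0.033  0.003 -0.999] F [-1.85 -0.88 11.23] M [-1.023  0.713  0.196] w 0.133 q [-0.64  0.94 -0.11  1.63  0.21  0.56  0.16]
```

Emit:
arm_command(motion=[[2.1, -0.2, -0.1, 3, 0], [2.1, -0.2, -0.1, -3, 0], [2.1, -0.2, -0.1, -2, 0]])

```text
clock: 23.25
tool_pos: [0.5325, 0.3796, 0.0342]
eef_rot: [0.388, 1.504, -0.369]
ft_force: [-2.8, -1.1, 13.2]
width: 0.132
```

```bash
python3 -c "
from h import *
st()
"
```

```text
t 23.25 p [0.5325 0.3796 0.0342] yaw 62.21 tilt [ 0.035  0.004 -0.999] F [-2.85 -1.09 13.2 ] M [-0.969  0.796  0.064] w 0.132 q [-0.63  0.94 -0.12  1.63  0.22  0.56  0.19]
```

Emit:
arm_command(motion=[[2.4, -0.2, -0.3, 3, 0], [2.4, -0.2, -0.3, 3, 0], [2.4, -0.2, -0.3, -2, 0]])

```text
clock: 23.62
tool_pos: [0.5324, 0.3796, 0.0334]
eef_rot: [0.441, 1.493, -0.419]
ft_force: [-3.1, -3.0, 16.6]
width: 0.129
```

```bash
python3 -c "
from h import *
st()
"
```

```text
t 23.625 p [0.5324 0.3796 0.0334] yaw 58.44 tilt [ 0.037  0.004 -0.999] F [-3.06 -3.   16.63] M [-1.139  0.961  0.027] w 0.129 q [-0.65  0.94 -0.1   1.63  0.2   0.55  0.15]
```

Emit:
arm_command(motion=[[2.4, -0.5, -0.3, -3, 0], [2.4, -0.5, -0.3, 3, 0], [2.4, -0.5, -0.3, 2, 0], [2.4, -0.5, -0.3, -2, 0]])

```text
clock: 24.12
tool_pos: [0.5324, 0.3796, 0.0331]
eef_rot: [0.437, 1.49, -0.41]
ft_force: [-3.0, -2.2, 16.0]
width: 0.129
```

```bash
python3 -c "
from h import *
st()
"
```

```text
t 24.125 p [0.5324 0.3796 0.0331] yaw 58.9 tilt [ 0.041  0.007 -0.999] F [-3.02 -2.2  16.04] M [-1.044  0.935 -0.031] w 0.129 q [-0.65  0.94 -0.1   1.64  0.2   0.55  0.15]
```

Emit:
arm_command(motion=[[2.5, -0.4, -0.5, 3, 0], [2.5, -0.4, -0.5, -3, 0], [2.5, -0.4, -0.5, -2, 0], [2.5, -0.4, -0.5, 2, 0]])

```text
clock: 24.62
tool_pos: [0.5324, 0.3797, 0.0328]
eef_rot: [0.433, 1.487, -0.402]
ft_force: [-2.8, -2.6, 17.5]
width: 0.128
```

```bash
python3 -c "
from h import *
st()
"
```

```text
t 24.625 p [0.5324 0.3797 0.0328] yaw 59.33 tilt [ 0.046  0.008 -0.999] F [-2.82 -2.63 17.5 ] M [-1.3    1.03   0.254] w 0.128 q [-0.65  0.94 -0.1   1.64  0.21  0.54  0.15]
```

Emit:
arm_command(motion=[[1, 0, 0, 0, 0], [0, 0, 0, 0, 0], [0, 0, 0, 0, 0]])

```text
clock: 25.0
tool_pos: [0.5323, 0.3796, 0.0329]
eef_rot: [0.43, 1.488, -0.399]
ft_force: [1.0, 0.9, 3.7]
width: 0.129
```

```bash
python3 -c "
from h import *
st()
im=optics.snapshot('wrist'); cv2.imwrite('pics/w18.png',im[:,:,::-1])
im=optics.snapshot('scene'); cv2.imwrite('pics/s18.png',cv2.resize(im[100:240,180:380],None,fx=4,fy=4)[:,:,::-1])
st()
"
```

```text
t 25.0 p [0.5323 0.3796 0.0329] yaw 59.57 tilt [ 0.045  0.008 -0.999] F [1.02 0.94 3.67] M [-0.606  0.456  0.12 ] w 0.129 q [-0.65  0.94 -0.1   1.64  0.21  0.54  0.15]
t 25.1 p [0.5323 0.3796 0.0328] yaw 59.54 tilt [ 0.045  0.008 -0.999] F [0.77 0.5  2.92] M [-0.604  0.491  0.137] w 0.125 q [-0.65  0.94 -0.1   1.64  0.21  0.54  0.15]
```

View pics/w18.png

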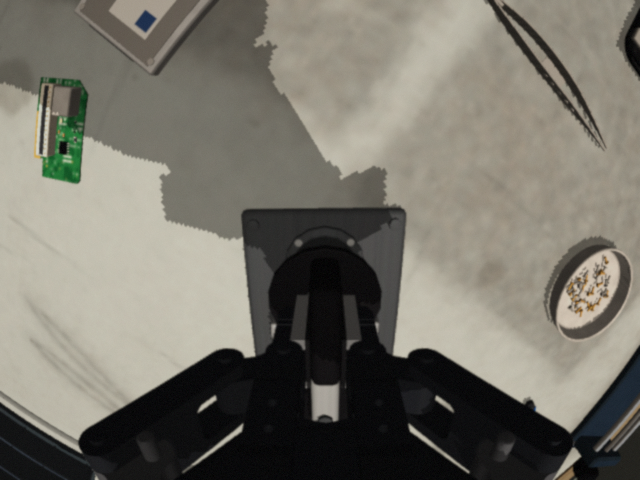

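View pics/s18.png

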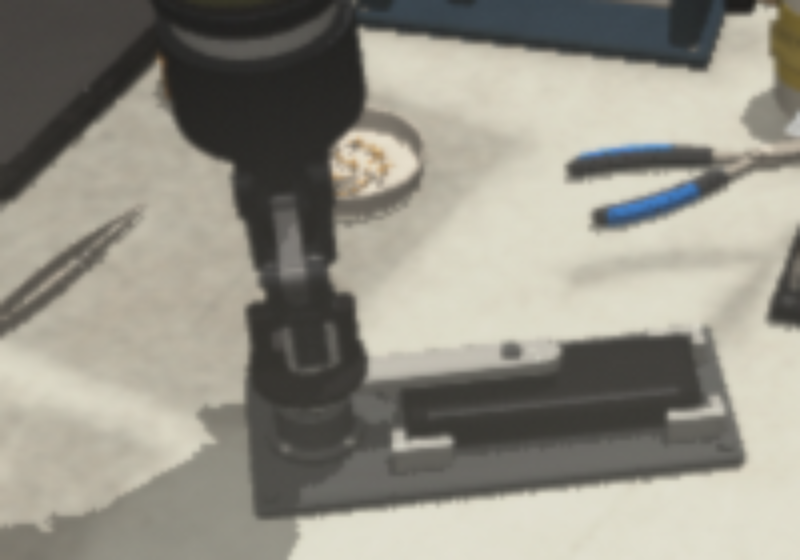

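Emit:
arm_command(motion=[[1.8, 0, 0, 2, 0], [2.6, 0, 0, 2, 0], [2.6, 0, 0, -3, 0], [2.6, 0, 0, -3, 0], [2.6, 0, 0, 2.5, 0]])

```text
clock: 25.72
tool_pos: [0.5327, 0.3798, 0.0319]
eef_rot: [0.437, 1.485, -0.406]
ft_force: [-3.6, -3.0, 20.7]
width: 0.129
```

```bash
python3 -c "
from h import *
st()
"
```

```text
t 25.725 p [0.5327 0.3798 0.0319] yaw 59.0 tilt [ 0.047  0.007 -0.999] F [-3.6  -3.02 20.68] M [-1.399  1.378  0.261] w 0.129 q [-0.65  0.94 -0.1   1.64  0.21  0.53  0.14]
```

Emit:
arm_command(motion=[[1.2, 0, 0, 0, 0], [0.2, 0, 0, 0, 0], [-0.3, 0, 0, 0, 0], [-0.3, 0, 0, 0, 0]])

```text
clock: 26.22
tool_pos: [0.5325, 0.3797, 0.0319]
eef_rot: [0.436, 1.485, -0.406]
ft_force: [0.4, 1.4, 1.4]
width: 0.13
```

```bash
python3 -c "
from h import *
st(); optics.snapshot('top'); st()
"
```

```text
t 26.225 p [0.5325 0.3797 0.0319] yaw 59.03 tilt [ 0.047  0.007 -0.999] F [0.43 1.39 1.42] M [-0.525  0.306  0.199] w 0.13 q [-0.65  0.94 -0.1   1.64  0.21  0.53  0.15]
t 26.275 p [0.5324 0.3797 0.0319] yaw 59.03 tilt [ 0.047  0.007 -0.999] F [1.34 0.72 1.02] M [-0.483  0.289  0.181] w 0.131 q [-0.65  0.94 -0.1   1.64  0.21  0.53  0.15]
```

Emit:
arm_command(motion=[[-0.2, 0.15, 0.05, -0.4, 0], [-0.2, 0.15, 0.05, -0.4, 0]], grip_force=20)

```text
clock: 26.52
tool_pos: [0.5325, 0.3797, 0.032]
eef_rot: [0.424, 1.488, -0.396]
ft_force: [1.1, 0.9, 0.7]
width: 0.129
```

```bash
python3 -c "
from h import *
st(); optics.snapshot('top'); st()
"
```

```text
t 26.525 p [0.5325 0.3797 0.032 ] yaw 59.87 tilt [ 0.046  0.006 -0.999] F [1.1  0.92 0.74] M [-0.549  0.363  0.182] w 0.129 q [-0.65  0.94 -0.1   1.64  0.21  0.54  0.16]
t 26.575 p [0.5325 0.3797 0.0319] yaw 59.89 tilt [ 0.046  0.006 -0.999] F [1.67 0.87 0.24] M [-0.547  0.393  0.192] w 0.128 q [-0.65  0.94 -0.1   1.64  0.21  0.54  0.16]
```

Emit:
arm_command(motion=[[0, 0, 0, 0, 0.25], [0, 0, 0, 0, 0.25], [0, 0, 0, 0, 0.25]])

```text
clock: 26.95
tool_pos: [0.5323, 0.3815, 0.0319]
eef_rot: [0.427, 1.488, -0.393]
ft_force: [-0.3, 1.1, -1.2]
width: 0.252
```

```bash
python3 -c "
from h import *
st()
im=optics.snapshot('wrist'); cv2.imwrite('pics/w19.png',cv2.resize(im[180:440,190:460],None,fx=2.3,fy=2.3)[:,:,::-1])
im=optics.snapshot('scene'); cv2.imwrite('pics/s19.png',cv2.resize(im[100:240,180:380],None,fx=4,fy=4)[:,:,::-1])
st()
"
```

```text
t 26.95 p [0.5323 0.3815 0.0319] yaw 59.88 tilt [ 0.047  0.01  -0.999] F [-0.25  1.14 -1.18] M [ 0.178 -0.039  0.057] w 0.252 q [-0.65  0.94 -0.1   1.64  0.21  0.53  0.15]
t 27.05 p [0.5324 0.3815 0.0319] yaw 59.85 tilt [ 0.047  0.01  -0.999] F [ 0.01  1.65 -1.05] M [0.242 0.034 0.086] w 0.251 q [-0.65  0.94 -0.1   1.64  0.21  0.53  0.15]
```

View pics/w19.png

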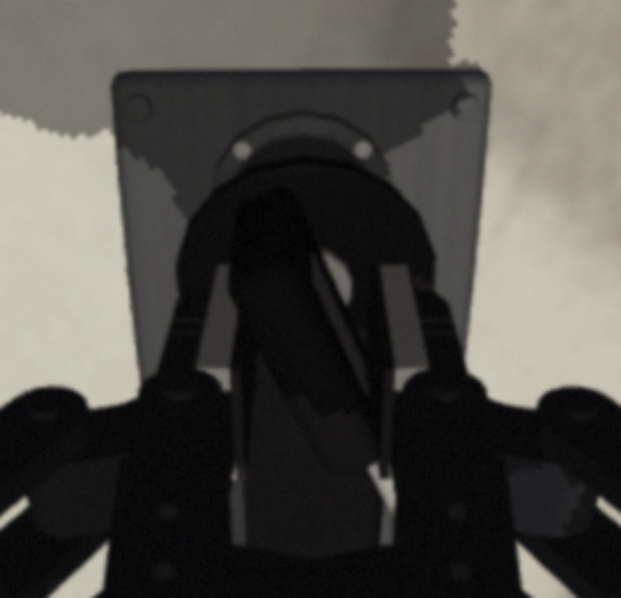

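View pics/s19.png

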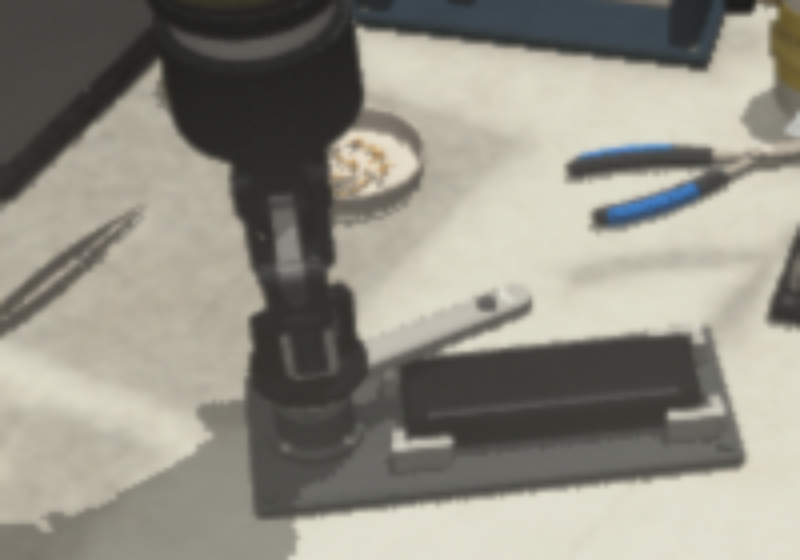

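Emit:
arm_command(motion=[[0, -1.1, -1.9, 0, 0.25], [0, 0, 0, 0, 0.25]])

```text
clock: 27.3
tool_pos: [0.5322, 0.3816, 0.032]
eef_rot: [0.429, 1.485, -0.392]
ft_force: [1.1, 1.1, -2.2]
width: 0.251
```

```bash
python3 -c "
from h import *
st()
"
```

```text
t 27.3 p [0.5322 0.3816 0.032 ] yaw 59.81 tilt [ 0.05   0.011 -0.999] F [ 1.07  1.08 -2.16] M [ 0.198 -0.029  0.117] w 0.251 q [-0.65  0.94 -0.1   1.64  0.21  0.53  0.15]
```

Emit:
arm_command(motion=[[0, 0, 0, 0, 0], [0, 0, 0, 0, 0], [0, 1.5, 0, 0, 0], [0, 1.5, 0, 0, 0], [0, 1.5, 0, 0, 0], [0, 1.5, 0, 0, 0]], grip_force=50)

```text
clock: 28.05
tool_pos: [0.5325, 0.3801, 0.0323]
eef_rot: [0.421, 1.488, -0.406]
ft_force: [-0.9, -3.7, 4.9]
width: 0.129
```

```bash
python3 -c "
from h import *
st()
"
```

```text
t 28.05 p [0.5325 0.3801 0.0323] yaw 59.6 tilt [ 0.043 -0.002 -0.999] F [-0.93 -3.69  4.88] M [-1.131  0.622  0.08 ] w 0.129 q [-0.65  0.94 -0.1   1.63  0.21  0.55  0.15]
```

Emit:
arm_command(motion=[[0, 2, 0, 0, 0], [0, 2, 0, 0, 0], [0, 2, 0, 0, 0], [0, 2, 0, 0, 0]])

```text
clock: 28.55
tool_pos: [0.5326, 0.3802, 0.0323]
eef_rot: [0.411, 1.493, -0.419]
ft_force: [-3.2, -4.5, 6.1]
width: 0.127
```

```bash
python3 -c "
from h import *
st()
"
```

```text
t 28.55 p [0.5326 0.3802 0.0323] yaw 59.49 tilt [ 0.034 -0.015 -0.999] F [-3.24 -4.45  6.14] M [-1.103  0.705  0.11 ] w 0.127 q [-0.66  0.94 -0.1   1.61  0.21  0.58  0.15]
```

Emit:
arm_command(motion=[[0, 0.3, 2, 0, 0], [0, 0, 2, 0, 0], [0, 0, 2, 0, 0], [0, 0, 2, 0, 0], [0, 0, 2, 0, 0], [0, 0, 2, 0, 0]])

```text
clock: 29.3
tool_pos: [0.5327, 0.3799, 0.0322]
eef_rot: [0.408, 1.51, -0.415]
ft_force: [-5.0, -1.6, 5.0]
width: 0.126
```

```bash
python3 -c "
from h import *
st()
"
```

```text
t 29.3 p [0.5327 0.3799 0.0322] yaw 59.84 tilt [ 0.019 -0.01  -1.   ] F [-5.04 -1.6   5.02] M [-0.189  0.994  0.129] w 0.126 q [-0.64  0.95 -0.12  1.6   0.2   0.6   0.17]
```

Emit:
arm_command(motion=[[0, 0, 2.5, 0, 0], [0, 0, 2.5, 0, 0], [0, 0, 2.5, 0, 0], [0, 0, 2.5, 0, 0], [0, 0, 0, 0, 0], [0, 0, 0, 0, 0]])

```text
clock: 30.05
tool_pos: [0.5322, 0.3802, 0.0323]
eef_rot: [0.403, 1.524, -0.41]
ft_force: [-3.3, -2.6, 3.3]
width: 0.133
```

```bash
python3 -c "
from h import *
st()
"
```

```text
t 30.05 p [0.5322 0.3802 0.0323] yaw 60.24 tilt [ 0.007 -0.006 -1.   ] F [-3.32 -2.62  3.3 ] M [-0.51   0.195  0.122] w 0.133 q [-0.63  0.95 -0.13  1.59  0.2   0.61  0.18]
```

Emit:
arm_command(motion=[[0, 0, 0, 0, 0.4], [-2, 0, 0, 0, 0.7], [-2, 0, 0, 0, 0.9], [-2, 0, 0, 0, 0.9], [0, 0, -1.5, 0, 0.9], [0, 0, -1.5, 0, 0.9]])

```text
clock: 30.8
tool_pos: [0.5328, 0.3835, 0.0386]
eef_rot: [0.41, 1.52, -0.407]
ft_force: [0.1, -0.5, -0.3]
width: 0.899
```

```bash
python3 -c "
from h import *
st()
s=arm.get_state()
im=optics.snapshot('wrist'); cv2.imwrite('pics/w20.png',cv2.resize(im[180:440,190:460],None,fx=2.3,fy=2.3)[:,:,::-1])
r=optics.mark_of('wing','wrist'); print(r, [wpt(a['at'],s,.09) for a in r])
st()
"
```

```text
t 30.8 p [0.5328 0.3835 0.0386] yaw 60.12 tilt [ 0.012 -0.001 -1.   ] F [ 0.05 -0.46 -0.29] M [ 0.032  0.03  -0.009] w 0.899 q [-0.63  0.94 -0.13  1.59  0.2   0.61  0.18]
[{'at': [315.6, 337.6], 'score': 0.65}] [array([0.52452059, 0.38452345, 0.09      ])]
t 30.9 p [0.5326 0.3837 0.0386] yaw 60.14 tilt [ 0.012 -0.001 -1.   ] F [-0.75 -0.2   0.11] M [-0.052  0.027  0.043] w 0.899 q [-0.63  0.94 -0.13  1.59  0.2   0.61  0.18]
```

View pics/w20.png

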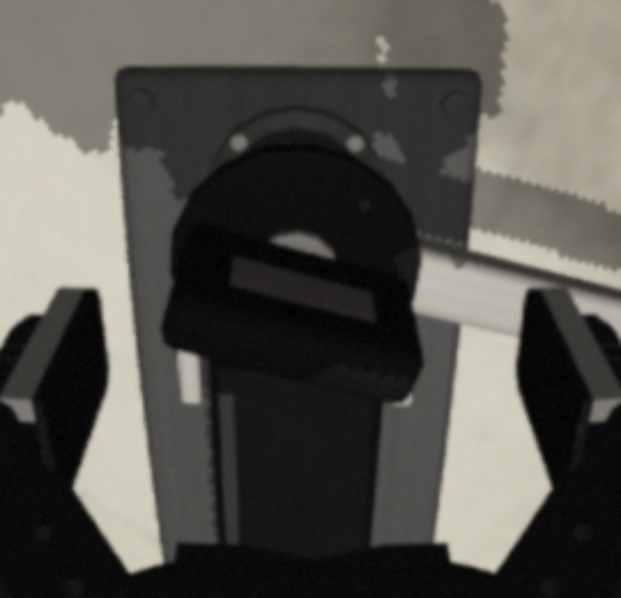

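```bash
python3 - <<'E'
from h import *
from scipy.optimize import least_squares
s=arm.get_state()
pts=np.array([(172,250),(419,245),(297,146),(200,192),(398,192)])/2.3+[190,180]
for z in (.058,.055):
    W=np.array([wpt(p,s,z)[:2] for p in pts])
    r=least_squares(lambda c:np.hypot(*(W-c[:2]).T)-.026,[.53,.382]); print(z,r.x.round(4),(r.fun*1000).round(2))
    r=least_squares(lambda c:np.hypot(*(W-c[:2]).T)-c[2],[.53,.382,.026]); print(z,r.x.round(4),(r.fun*1000).round(2))
st()
plan((.5290,.3815,.0398),134.9,8,.9)
E
```

```text
0.058 [0.5269 0.3843] [-1.34 -1.78  1.2  -0.52  0.04]
0.058 [0.524  0.3859 0.0237] [ 0.32 -0.21  0.2  -0.49  0.18]
0.055 [0.5276 0.3838] [-1.02 -1.48  0.97 -0.56  0.04]
0.055 [0.5254 0.3851 0.0242] [ 0.33 -0.21  0.2  -0.5   0.19]
t 30.9 p [0.5326 0.3837 0.0386] yaw 60.14 tilt [ 0.012 -0.001 -1.   ] F [-0.75 -0.2   0.11] M [-0.052  0.027  0.043] w 0.899 q [-0.63  0.94 -0.13  1.59  0.2   0.61  0.18]
from [0.5326 0.3837 0.0386] 60.14 turn 74.76
[[-0.2, -0.5, -0.2, -9.35, 0.9], [-0.2, -0.4, -0.3, -9.35, 0.9], [-0.2, -0.4, -0.4, -9.35, 0.9], [-0.2, -0.3, -0.4, -9.35, 0.9], [-0.2, -0.2, -0.5, -9.35, 0.9], [-0.2, -0.1, -0.5, -9.35, 0.9], [-0.2, -0.1, -0.5, -9.35, 0.9], [-0.2, 0.0, -0.5, -9.35, 0.9]]
```

Emit:
arm_command(motion=[[-0.2, -0.7, -0.3, -9.4, 0.9], [-0.2, -0.6, -0.4, -9.4, 0.9], [-0.2, -0.5, -0.5, -9.4, 0.9], [-0.2, -0.4, -0.5, -9.4, 0.9], [-0.2, -0.3, -0.5, -9.4, 0.7], [-0.2, -0.1, -0.5, -9.4, 0.6], [0, 0, -0.5, -9.4, 0.5], [0, 0, -0.3, -9, 0.5], [0, 0, 0, 0, 0.5]])

```text
clock: 32.02
tool_pos: [0.5286, 0.3798, 0.0391]
eef_rot: [-0.651, 1.463, 0.638]
ft_force: [0.5, -0.5, -0.3]
width: 0.497
```

```bash
python3 - <<'E'
from h import *
st(); s=arm.get_state()
im=optics.snapshot('wrist'); cv2.imwrite('pics/w21.png',cv2.resize(im[180:440,190:460],None,fx=2.3,fy=2.3)[:,:,::-1])
r=optics.mark_of('wing','wrist'); print(r, [wpt(a['at'],s,.09) for a in r])
st()
plan((.5288,.382,.0385),134.9,2,.5)
E
```

```text
t 32.025 p [0.5286 0.3798 0.0391] yaw 137.31 tilt [ 0.012 -0.004 -1.   ] F [ 0.53 -0.48 -0.34] M [-0.002 -0.004  0.008] w 0.497 q [-0.45  0.97 -0.48  1.6   0.63  0.72  1.17]
[{'at': [328.9, 343.7], 'score': 0.95}] [array([0.52455961, 0.3790998 , 0.09      ])]
t 32.125 p [0.5286 0.38   0.0392] yaw 137.24 tilt [ 0.013 -0.004 -1.   ] F [0.44 0.11 0.53] M [-0.007  0.013  0.004] w 0.501 q [-0.45  0.97 -0.47  1.6   0.63  0.72  1.17]
from [0.5286 0.38   0.0392] 137.24 turn -2.34
[[0.3, 0.6, 0.8, 1.17, 0.5], [0.3, 0.6, 0.8, 1.17, 0.5]]
```

View pics/w21.png

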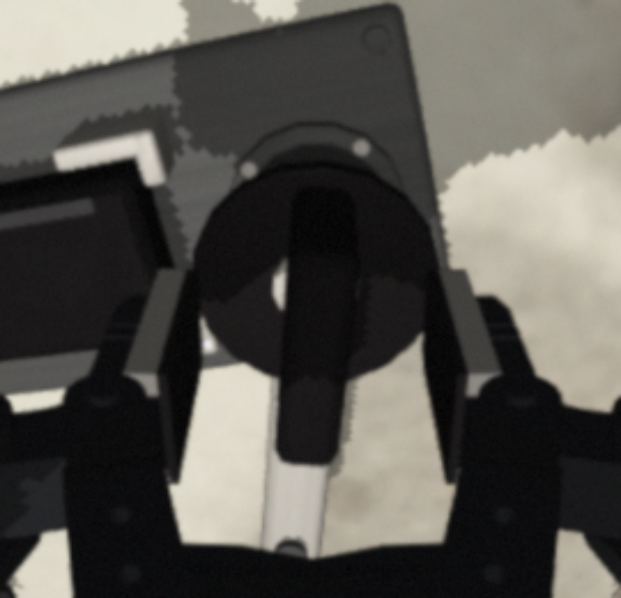

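```bash
python3 - <<'E'
from h import *
D=[(134.7,.5320,.3840,.033,.012),(114.4,.5326,.3829,.034,.010),(81.1,.5329,.3807,.034,.005),(73.2,.5328,.3802,.033,.005),(67.2,.5326,.3798,.033,.004),(61.4,.5324,.3794,.033,.004),(59.1,.5323,.3793,.032,.003)]
A=[];b=[]
for y,px,py,tx,ty in D:
    r=np.radians(y); A+= [[1,0,np.sin(r),np.cos(r)],[0,1,-np.cos(r),np.sin(r)]]; b+=[px-.045*tx,py-.045*ty]
x,res,_,_=np.linalg.lstsq(np.array(A),np.array(b),rcond=None); print(x.round(4),res)
s=arm.get_state(); m=yaw(s)[1]; g=np.array(s['tool_pos'])-.045*m[:,0]; print(g)
t=x[:2]+.045*m[:2,0]
plan((t[0],t[1],.0392),134.9,2,.5)
E
```

```text
[ 5.279e-01  3.811e-01  3.500e-03 -1.000e-04] [2.29015579e-08]
[0.52800089 0.38016968 0.0841627 ]
from [0.5286 0.38   0.0392] 137.24 turn -2.34
[[-0.0, 0.3, 0.3, 1.17, 0.5], [-0.0, 0.3, 0.3, 1.17, 0.5]]
```

Emit:
arm_command(motion=[[2, 0.4, 0.3, 1.2, 0.5], [1.5, 0.2, 0.2, 1, 0.4], [0, 0, 0, 0, 0.3], [0, 0, 0, 0, 0.2], [0, 0, 0, 0, 0], [0, 0, 0, 0, 0], [0, 0, 0, 0, 0]], grip_force=30)

```text
clock: 33.0
tool_pos: [0.5286, 0.3808, 0.0356]
eef_rot: [-0.615, 1.473, 0.601]
ft_force: [1.0, -1.2, -0.1]
width: 0.135
```

```bash
python3 - <<'E'
from h import *
st(); s=arm.get_state()
E
```

```text
t 33.0 p [0.5286 0.3808 0.0356] yaw 134.63 tilt [ 0.013 -0.004 -1.   ] F [ 0.95 -1.17 -0.1 ] M [ 0.06   0.192 -0.09 ] w 0.135 q [-0.46  0.98 -0.46  1.6   0.62  0.71  1.13]
```

Emit:
arm_command(motion=[[0, 0, 0, 4, 0], [0, 0, 0, 7, 0], [0, 0, 0, 7, 0], [0, 0, 0, 7, 0], [0, 0, 0, 7, 0], [0, 0, 0, 7, 0], [0, 0, 0, 7, 0], [0, 0, 0, 7, 0], [0, 0, 0, 6, 0], [0, 0, 0, 0, 0]], grip_force=50)

```text
clock: 34.25
tool_pos: [0.5284, 0.3817, 0.0356]
eef_rot: [0.215, 1.546, -0.217]
ft_force: [0.2, -0.5, 1.0]
width: 0.129
```

```bash
python3 - <<'E'
from h import *
st(); s=arm.get_state()
E
```

```text
t 34.25 p [0.5284 0.3817 0.0356] yaw 74.18 tilt [ 0.014 -0.003 -1.   ] F [ 0.18 -0.48  0.96] M [-0.159  0.059 -0.059] w 0.129 q [-0.6   0.94 -0.19  1.61  0.29  0.61  0.34]
```

Emit:
arm_command(motion=[[1.2, 0, 0, 3, 0], [1.3, 0, 0, 4, 0], [1.3, 0, 0, 4, 0], [1.4, 0, 0, 4, 0], [1.5, 0, 0, 4, 0], [1.5, 0, 0, -3, 0]])

```text
clock: 35.0
tool_pos: [0.5287, 0.382, 0.0355]
eef_rot: [0.435, 1.511, -0.433]
ft_force: [-1.5, -2.7, 11.5]
width: 0.127
```

```bash
python3 - <<'E'
from h import *
st(); s=arm.get_state()
E
```

```text
t 35.0 p [0.5287 0.382  0.0355] yaw 58.18 tilt [ 0.016 -0.003 -1.   ] F [-1.51 -2.74 11.49] M [-0.696  0.705 -0.077] w 0.127 q [-0.64  0.94 -0.12  1.61  0.2   0.6   0.14]
```

Emit:
arm_command(motion=[[2, 0, 0, -5, 0], [2, 0, 0, 4, 0], [2, 0, 0, 4, 0], [2, 0, 0, -3, 0]])

```text
clock: 35.5
tool_pos: [0.5287, 0.3819, 0.0351]
eef_rot: [0.43, 1.511, -0.428]
ft_force: [-3.0, -2.9, 14.6]
width: 0.129
```

```bash
python3 - <<'E'
from h import *
st(); s=arm.get_state()
E
```

```text
t 35.5 p [0.5287 0.3819 0.0351] yaw 58.56 tilt [ 0.017 -0.003 -1.   ] F [-3.05 -2.95 14.58] M [-0.861  1.115 -0.108] w 0.129 q [-0.64  0.94 -0.12  1.61  0.2   0.59  0.15]
```

Emit:
arm_command(motion=[[2.2, -1, -0.6, 3, 0], [2.2, -1, -0.6, -4, 0], [2.2, -1, -0.6, -3, 0]])

```text
clock: 35.88
tool_pos: [0.5288, 0.382, 0.0351]
eef_rot: [0.375, 1.516, -0.365]
ft_force: [-1.0, -1.1, 13.3]
width: 0.13
```

```bash
python3 - <<'E'
from h import *
st(); s=arm.get_state()
E
```

```text
t 35.875 p [0.5288 0.382  0.0351] yaw 62.9 tilt [ 0.023  0.001 -1.   ] F [-1.   -1.15 13.33] M [-0.602  0.541  0.01 ] w 0.13 q [-0.63  0.94 -0.14  1.62  0.23  0.58  0.2 ]
```

Emit:
arm_command(motion=[[2.5, -1, -0.6, 4, 0], [2.5, -1, -0.6, 3, 0], [2.5, -1, -0.6, -5, 0], [2.5, -1, -0.6, 2, 0]])

```text
clock: 36.38
tool_pos: [0.5287, 0.3819, 0.0348]
eef_rot: [0.432, 1.5, -0.41]
ft_force: [-0.9, -2.0, 14.2]
width: 0.128
```

```bash
python3 - <<'E'
from h import *
st(); s=arm.get_state()
E
```

```text
t 36.375 p [0.5287 0.3819 0.0348] yaw 59.11 tilt [ 0.032  0.006 -0.999] F [-0.9  -2.   14.24] M [-0.613  0.7    0.094] w 0.128 q [-0.64  0.94 -0.12  1.63  0.21  0.56  0.15]
```

Emit:
arm_command(motion=[[2.8, -0.7, -0.4, 3, 0], [2.9, -0.7, -0.4, -4, 0], [2.9, -0.7, -0.4, -3, 0], [2.9, -0.7, -0.4, 4, 0]])

```text
clock: 36.88
tool_pos: [0.529, 0.3819, 0.0342]
eef_rot: [0.432, 1.496, -0.401]
ft_force: [-2.4, -1.9, 17.4]
width: 0.128
```

```bash
python3 - <<'E'
from h import *
st(); s=arm.get_state()
E
```

```text
t 36.875 p [0.529  0.3819 0.0342] yaw 59.42 tilt [ 0.038  0.01  -0.999] F [-2.42 -1.92 17.41] M [-0.966  0.941  0.301] w 0.128 q [-0.64  0.93 -0.12  1.64  0.21  0.55  0.15]
```

Emit:
arm_command(motion=[[2.9, -0.7, -0.4, 3, 0], [2.9, -0.7, -0.4, 3, 0], [2.9, -0.7, -0.4, -4, 0], [2.9, -0.7, -0.4, -3, 0], [2.9, -0.7, -0.4, 1.5, 0]])

```text
clock: 37.5
tool_pos: [0.5292, 0.3822, 0.0333]
eef_rot: [0.44, 1.489, -0.399]
ft_force: [-2.8, -2.3, 19.9]
width: 0.129
```

```bash
python3 - <<'E'
from h import *
st(); s=arm.get_state()
E
```

```text
t 37.5 p [0.5292 0.3822 0.0333] yaw 59.19 tilt [ 0.046  0.014 -0.999] F [-2.79 -2.26 19.95] M [-1.09   1.152  0.052] w 0.129 q [-0.65  0.93 -0.11  1.65  0.21  0.53  0.14]
```

Emit:
arm_command(motion=[[1.5, -0.3, -0.2, 0, 0], [0.4, 0, 0, 0, 0], [-0.2, 0, 0, 0, 0], [-0.2, 0, 0, 0, 0]])

```text
clock: 38.0
tool_pos: [0.529, 0.382, 0.0334]
eef_rot: [0.438, 1.489, -0.397]
ft_force: [2.3, 1.1, 1.0]
width: 0.127
```

```bash
python3 - <<'E'
from h import *
st(); s=arm.get_state(); optics.snapshot('top'); st()
E
```

```text
t 38.0 p [0.529  0.382  0.0334] yaw 59.34 tilt [ 0.046  0.015 -0.999] F [2.34 1.09 1.01] M [-0.402  0.4    0.027] w 0.127 q [-0.65  0.93 -0.11  1.65  0.21  0.53  0.14]
t 38.05 p [0.529  0.382  0.0334] yaw 59.34 tilt [ 0.046  0.015 -0.999] F [ 2.21 -0.08  0.73] M [-0.453  0.396  0.001] w 0.132 q [-0.65  0.93 -0.11  1.65  0.21  0.53  0.14]
```

Emit:
arm_command(motion=[[-0.1, 0.4, 0.5, 0, 0], [-0.1, 0.4, 0.5, 0, 0]], grip_force=35)

```text
clock: 38.3
tool_pos: [0.5291, 0.382, 0.0334]
eef_rot: [0.437, 1.491, -0.398]
ft_force: [-0.7, -0.1, 2.2]
width: 0.127
```

```bash
python3 - <<'E'
from h import *
st(); s=arm.get_state(); optics.snapshot('top'); st(); optics.snapshot('top'); st()
E
```

```text
t 38.3 p [0.5291 0.382  0.0334] yaw 59.36 tilt [ 0.044  0.014 -0.999] F [-0.72 -0.06  2.18] M [-0.499  0.801 -0.005] w 0.127 q [-0.65  0.93 -0.11  1.65  0.21  0.53  0.14]
t 38.35 p [0.529  0.3821 0.0333] yaw 59.36 tilt [ 0.044  0.014 -0.999] F [-0.82  0.23  3.07] M [-0.504  0.847 -0.017] w 0.128 q [-0.65  0.93 -0.11  1.65  0.21  0.53  0.14]
t 38.4 p [0.5291 0.3821 0.0334] yaw 59.36 tilt [ 0.044  0.014 -0.999] F [-0.94 -0.7   1.85] M [-0.532  0.88   0.028] w 0.129 q [-0.65  0.93 -0.11  1.65  0.21  0.53  0.14]
```

Emit:
arm_command(motion=[[-0.3, 0.2, 0.2, 0, 0], [-0.3, 0.2, 0.2, 0, 0]], grip_force=20)

```text
clock: 38.65
tool_pos: [0.5291, 0.382, 0.0334]
eef_rot: [0.436, 1.492, -0.398]
ft_force: [0.3, 0.7, 0.3]
width: 0.128
```

```bash
python3 - <<'E'
from h import *
st(); s=arm.get_state(); optics.snapshot('top'); st()
E
```

```text
t 38.65 p [0.5291 0.382  0.0334] yaw 59.38 tilt [ 0.043  0.013 -0.999] F [0.34 0.72 0.26] M [-0.333  0.688  0.009] w 0.128 q [-0.64  0.93 -0.11  1.65  0.21  0.53  0.14]
t 38.7 p [0.529  0.382  0.0334] yaw 59.38 tilt [ 0.043  0.013 -0.999] F [ 0.07  1.05 -1.09] M [-0.41   0.737 -0.024] w 0.131 q [-0.64  0.93 -0.11  1.65  0.21  0.53  0.14]
```

Forces are near zero, and the turning moment is about 0, which suggests the wedge holds. I'll open a little as a test.

Emit:
arm_command(motion=[[0, 0, 0, 0, 0.2], [0, 0, 0, 0, 0.25]])

```text
clock: 38.95
tool_pos: [0.5302, 0.3827, 0.0337]
eef_rot: [0.438, 1.49, -0.396]
ft_force: [0.2, 0.7, 0.1]
width: 0.247
```

```bash
python3 -c "
from h import *
st()
im=optics.snapshot('wrist'); cv2.imwrite('pics/w22.png',cv2.resize(im[180:440,190:460],None,fx=2.3,fy=2.3)[:,:,::-1])
im=optics.snapshot('scene'); cv2.imwrite('pics/s22.png',cv2.resize(im[100:240,180:380],None,fx=4,fy=4)[:,:,::-1])
st()
"
```

```text
t 38.95 p [0.5302 0.3827 0.0337] yaw 59.38 tilt [ 0.045  0.015 -0.999] F [0.23 0.72 0.15] M [-0.019  0.08  -0.037] w 0.247 q [-0.64  0.93 -0.11  1.64  0.21  0.53  0.14]
t 39.05 p [0.5302 0.3827 0.0337] yaw 59.38 tilt [ 0.045  0.015 -0.999] F [ 0.13  0.49 -1.33] M [ 0.023  0.07  -0.034] w 0.257 q [-0.64  0.93 -0.11  1.64  0.21  0.53  0.14]
```

View pics/w22.png

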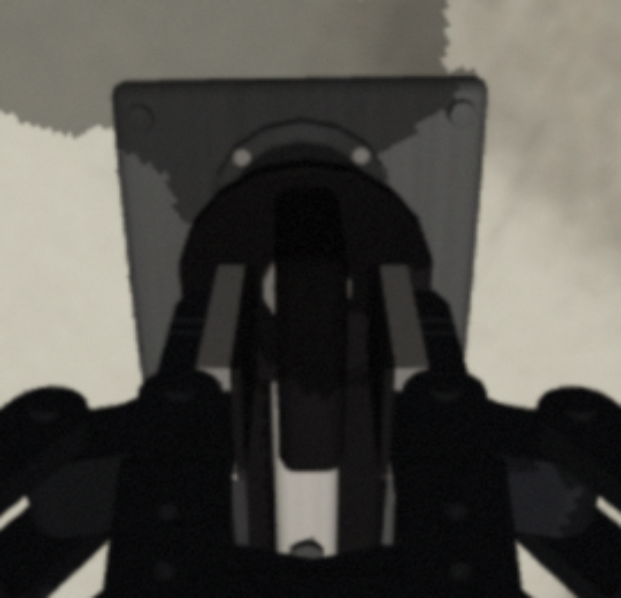

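View pics/s22.png

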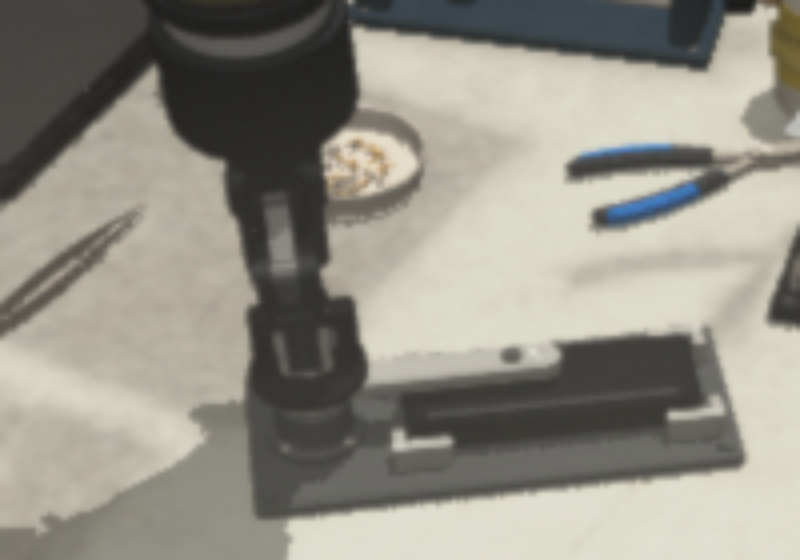

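Emit:
arm_command(motion=[[0, 0, 0, 0, 0.7], [0, 0, 0, 0, 0.8], [0, 0, 0, 0, 0.8], [0, 0, 0, 0, 0.8], [-10, 0, 0, 0, 0.8], [-25, 0.3, 0.5, 0, 0.8], [-35, 0.3, 0.5, 0, 0.8], [-40, 0, 0, 0, 0.8], [-40, 0, 0, 0, 0.8], [0, 0, 0, 0, 0.8]])

```text
clock: 40.3
tool_pos: [0.5249, 0.3808, 0.1917]
eef_rot: [0.439, 1.488, -0.394]
ft_force: [-1.1, 1.0, 0.0]
width: 0.798
```

```bash
python3 -c "
from h import *
st()
im=optics.snapshot('scene'); cv2.imwrite('pics/s23.png',cv2.resize(im[100:240,180:380],None,fx=4,fy=4)[:,:,::-1])
im=optics.snapshot('wrist'); cv2.imwrite('pics/w23.png',im[:,:,::-1])
st()
"
```

```text
t 40.3 p [0.5249 0.3808 0.1917] yaw 59.39 tilt [ 0.047  0.017 -0.999] F [-1.05  0.97  0.02] M [-0.018  0.066  0.   ] w 0.798 q [-0.62  0.72 -0.16  1.56  0.17  0.83  0.19]
t 40.4 p [0.523  0.3791 0.188 ] yaw 59.39 tilt [ 0.042  0.012 -0.999] F [ 0.51 -1.08 -0.92] M [-0.023  0.043 -0.051] w 0.799 q [-0.62  0.72 -0.16  1.57  0.17  0.83  0.19]
```

View pics/s23.png

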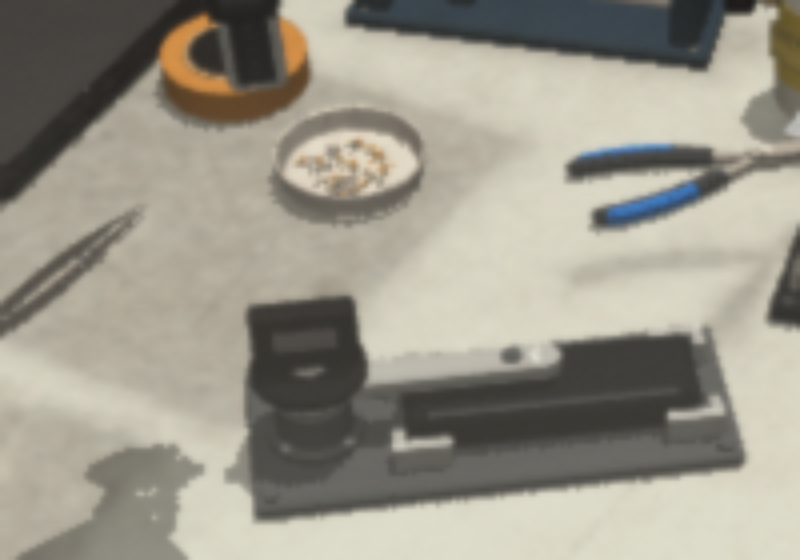

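View pics/w23.png

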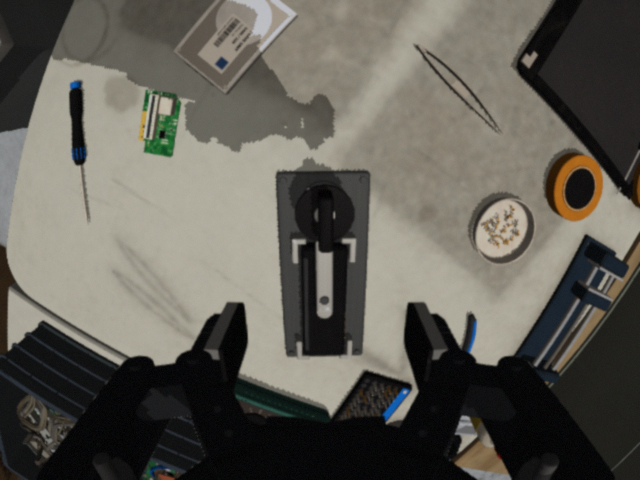

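```bash
python3 -c "
from h import *
s=arm.get_state(); im=optics.snapshot('wrist')
a=wpt((324,213),s,.083)[:2]; b=wpt((323.5,300),s,.043)[:2]; d=b-a
print('arm angle',np.degrees(np.arctan2(d[1],d[0])),'want -31'); 
print(workorder.finish_job())
"
```

```text
arm angle -30.407488527710388 want -31
the job is handed in; nothing more can be done
None
```

The pack lies flat in the pocket and the keeper is locked over it. I handed the job in at about 40 s of the 61 s allowed, with the gripper open and clear of everything.

**How it went**
- **Pack:** The first grasp missed. My estimate from two cameras puts the fingertips about 26 mm behind the tool point, not 14 mm ahead as stated. I lowered the tool further, gripped the pack and set it down between the four fences with light contact.
- **Keeper, first try:** It did not hold. When I opened the fingers a little, the keeper sprang back. The grip had been about 3.5 mm off the axis and the tool was tilted. I may also have loosened it with a small turn just before opening.
- **Keeper, second try:** I straightened the tool, gripped again on the axis, turned the keeper closed and rocked it a few degrees while pressing up to about 20 N. I then took off the vertical and side load before letting go.

**Last checks**
- **Held on opening:** When I opened the fingers slightly, the wing did not move. It was still in place in the last pictures, about 1.5 s after release.
- **Position:** The pictures show the arm along the middle of the pack. I measured its direction as -30.4°, against -31° for exactly straight.

**Limits I came close to or exceeded**
- **Press force:** It read 20.7 N once on the first try and 19.9 N at the end of the second, so it briefly passed "about 20 N". That is still below the 28 N overload.
- **Side force:** It reached about 3 to 4 N while I was pressing, up to 5 N while I was straightening the tool, and about 1 N or less at release.
- **Tool tilt:** The tool was still tilted about 2.5° at the end.

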